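# Clamp a mortar-crusted strip tile into the sloping cleaning jig

## Robot

A 7-joint arm with a two-finger parallel gripper is mounted at the origin on the work surface. World frame = base frame: x ahead of the robot, y to its left, z up, the work surface at z = 0. Lengths are in m, angles in rad, forces in N, time in s.
With the tool pointing down it reaches from about 0.425 to 0.875 m from the base axis. Payload 4.7 kg.
Tool frame: the origin (TCP) lies between the finger pads; the fingertips stand 14 mm ahead of it and the grasp point (between the pads) lies 5 mm behind it; z points along the fingers, y is the line along which they close (so a half turn about z gives the same grasp; the last joint's range is limited). The gripper opens to 87 mm and grips with 3 to 60 N. Pads are 19 mm wide; open, the fingers measure 117 mm over their backs; the gripper's body (75 mm by 190 mm) begins 51 mm behind the grasp point.
Start: joints at [1.281, 0.321, -0.07, 1.45, 0.023, 1.371, -0.057], TCP at [0.194, -0.62, 0.202] pointing down, gripper open.
Joint ranges: [-2.86, 2.86], [-0.3, 2.09], [-1.38, 1.24], [0.06, 2.45], [-1.56, 4.7], [0.09, 2.05], [-2.69, 2.69]. Speed limits (rad/s): [2.57, 2.57, 3.14, 3.14, 3.14, 3.14, 3.14].

## Interface

Orientations are given as a rotation vector (axis times angle).
In Python, from bench import get_state, get_image, camera_params, close_job gives the robot as it stands. The module is installed in compiled form; this text tells all that it offers.
- The arm moves only by the tool arm_command, never from a script. Its argument "motion" is a list of rows, each a list of 5 numbers: the finger opening in mm, from 0 to 87, then the shift along the tool's x, y, z in mm, then the turn about the tool's z in degrees. In form: [[gripper, x, y, z, spin], ...]. A call has 1 to 5 rows; each row is the pose to reach, as a shift and turn from the pose commanded when the call began, along the tool's axes at that moment; what a row does not reach only later rows make up. A row lasts 1/12 s, in which the tool goes at most 41.7 mm and 7.16 degrees, less where a joint would pass 70% of its speed; a pose out of reach is approached as far as the arm can. A call with a gripper value outside its range is refused whole. The fingers move at their own pace and stop on an object; "newtons" is the grip in N (left out, the last holds). Time passes only in rows, so rows that repeat a pose let the fingers close. It gives the time, the measured TCP pose, the force, the opening and the grip force at its end, in the units of the state.
- get_state(): the state, without advancing time (a new reading comes with each control period).
- get_image(name): name is "scene" or "top" or "wrist"; returns (picture, depth): 480x640x3 uint8, red, green, blue; 480x640 float32, m along the optical axis (not along the pixel's ray), 0 where there is no reading.
- camera_params(name): a dict with "intrinsics" (3x3 intrinsics, pixels), "D" ([k1, k2, p1, p2, k3] as OpenCV has them; the pictures are not rectified), "extrinsics" (4x4, takes a point from camera to world coordinates). Camera axes: x right, y down, z forward; pixel columns grow to the right and rows downward; lengths in m; the calibration is good to about 2 mm. A picture is of the moment at which its call begins: read the wrist's pose just before it. camera_params takes no time and is no camera call; for the wrist camera it gives the pose at the moment of the call.
- close_job(): hands the job in; it is judged then, once.
The state is a dict: "time": time; "joint_positions": joint angles; "qd": joint speeds; "joint_torque": joint torques, N m; "position": TCP position; "tool_rot": TCP orientation; "ft_force": force on the tool from outside, world axes, zero at the start; "torque": the same for the moment, N m; "grip_width": opening from 0.0 (shut) to 1.0 (fully open); "grip_force": force on a finger pad.
Only numpy, scipy, OpenCV 4.12 (cv2) and the standard library are available. Lean on these libraries where they do the work, as an engineer would, in place of code of your own. Each camera call takes 0.05 s, during which the arm holds its last target. There are 200 camera calls.

## Task

Load the jig so the next tile can be chiselled: take the narrow mortar-crusted tile off the top of the tile stack and lay it, without dropping it, lengthwise down the slope of the plywood jig, crust up, flat on the bed with its lower end home on the ledge and its long edge against the side stop, and let go of it. Then swing the red clamp handle all the way over until the clamp locks with its rubber foot bearing on the tile. Leave the tools, the mug and everything else on the bench where they are.

Things in the scene. Friction and masses are not known exactly. Their poses are not given: they have to be found in the camera images.
- tile: The narrow dark slate tile to load, lying on the stack: 150 long (its x) x 60 wide (its y) x 12 thick (z), 0.29 kg, beige mortar crust (look only, under 2 mm) on the middle of its top face, moss near the ends. Origin: centre of its underside; z up out of the crusted face. Either end may go uppermost.
- stack: Fixed pile of four 170 x 170 x 12 square tiles of paler, brownish stone on the bench, edges a few mm out of line; its flat top, on which the tile lies, is 48 above the bench. Origin: centre of its underside on the bench.
- bed: Plywood bed of the fixed jig, 160 wide, sloping 30 degrees; surface z = 0 from x = -95 to +185. Its frame lies in the slope: x up-slope (to the robot's left, give or take the yaw), y towards the robot, z square out of the bed. Origin: where the centre of the tile's underside must come to lie, 83 above the bench (against ledge and stop). Tile-on-bed friction about 0.6.
- ledge (a point): Middle of the ledge's tile-facing face, at the bed's surface: bed x = -75, y = 0. The aluminium ledge crosses the low end of the bed: 14 high, 130 wide, 14 thick.
- side_stop (a point): Middle of the side stop's tile-facing face, at the bed's surface: bed x = -52, y = +30. Aluminium, on the robot's side of the tile's lower end, 14 high, 16 wide, only from bed x = -69 to -35: beside the tile's middle both sides are free for fingers.
- clamp_bar: Steel bar of the toggle clamp on the bed's top end. Origin: its pivot, bed x = +132, y = 0, z = +30. Open, it stands square to the bed, about 90 long, its spindle and foot pointing down-slope to about x = +125, all below z = 135. Clamp base and cheeks, 46 wide: bed x +111 to +173, up to z = 71.
- clamp (a joint): Clamp handle, rad: 0 open, as at the start, leaning about 59 degrees from vertical, up-slope; 1.55 shut at its stop, square to the bed. The linked bar swings down with it and sets the foot on the tile, a little springy. Stiff hinge, 0.15 N m, stays where left; about 3 to 8 N at the grip shuts it, and just over centre at the end it stays locked.
- clamp_grip (a point): Middle of the red grip, on the handle's centre line, 85 from the hinge. Grip: 16 wide (along the bed's y), 20 deep, 76 long, its end 121 from the hinge; pinch it across its width. It moves on an arc of radius 85 about clamp_hinge in the plane of the bed's x and z, towards the bed's -x as it shuts. The handle points from the hinge to here.
- clamp_hinge (a point): Handle's hinge axis, which runs along the bed's y; in the bed's frame at x = +139, y = 0, z = +62. Does not move.
- clamp_foot (a point): Middle of the lower face of the black rubber foot, 18 diameter, at the end of the clamp's bar; shut, it presses on the tile's upper end, 47 above the tile's centre along the bed, with some 5 to 10 N.
- chisel: Bystander: chisel with a blue handle, 260 long, 34 wide, up to 38 high, lying between jig and stack. Origin on the bench about mid-length; x towards the blade.
- hammer: Bystander: hammer, 290 long, lying beyond the jig and stack. Origin on the bench, x along the handle.
- brush: Bystander: hand brush lying near the robot on its left. Origin on the bench, x along it.
- mug: Bystander: white mug, 80 diameter, 90 high, near the robot on its right. Origin: centre of its underside.
- square_tile: Bystander: crusted square tile 150 x 150 x 12 lying on the bench on the right. Origin: centre of its underside.
- clean_strip: Bystander, not the tile to load: a cleaned strip tile, 150 x 60 x 12, without crust, lying on the bench on the left. Origin: centre of its underside.
- mortar_lump: Bystander: lump of mortar 50 x 38 x 22 on the bench beyond the chisel. Origin: centre of its underside.
Not all that is in view belongs to the job. What is shaped like the tile but green or yellow is not meant.

How it is judged:
By the outcome, as a careful person would: the job done as asked, in the order asked, and still so for the second after the job is handed in, with the robot touching nothing.
It also fails if it takes over 72 s, if anything falls off the work surface, if the arm or the gripper's body presses on something with over 40 N, if the wrist force passes 120 N, or if a joint passes its speed limit or range.

## Working session

There is one attempt and no reset: what is moved stays moved. The work goes in short steps, Python scripts to look and compute and a tool call to move; the robot and the scene stay as the last step left them, time stands still between calls to the robot, and variables do not carry over. Pictures are saved under pics/ and viewed, at most 10 in all, crops included, and the job is handed in when it is done.

Besides the shell and the picture viewer there is one more tool, called as name(argument=value, ...) on one line, values as JSON. arm_command: Moves the arm, as the interface text tells. Its arguments: {"type":"object","properties":{"motion":{"type":"array"},"newtons":{"type":"number"}},"required":["motion"]}

```bash
mkdir -p pics; cat > h.py <<'E'
import numpy as np, cv2
from scipy.spatial.transform import Rotation as R
from bench import get_state,get_image,camera_params,close_job
def rays(cp,px):
    px=np.asarray(px,float).reshape(-1,1,2)
    n=cv2.undistortPoints(px,cp["intrinsics"],np.array(cp["D"])).reshape(-1,2)
    E=np.array(cp["extrinsics"]); d=np.c_[n,np.ones(len(n))]
    return E[:3,3],d@E[:3,:3].T
def onplane(cp,px,z):
    o,d=rays(cp,px); return o+d*((z-o[2])/d[:,2])[:,None]
def depthpts(cp,px,dep):
    o,d=rays(cp,px); z=np.array([dep[int(v),int(u)] for u,v in px]); return o+d*z[:,None]
def save(n,im): cv2.imwrite("pics/"+n,im[:,:,::-1])
E
python3 - <<'E'
from h import *
import pickle
D={}
for n in("top","scene"):
    im,d=get_image(n);D[n]=(im,d,camera_params(n));save(n+"0.png",im)
    print(n,D[n][2])
pickle.dump(D,open("d0.pkl","wb"));print(get_state())
E
```

```text
top {'intrinsics': array([[451.54092958,   0.        , 325.90376538],
       [  0.        , 451.54092958, 237.76279739],
       [  0.        ,   0.        ,   1.        ]]), 'D': array([-0.0334435,  0.       ,  0.       ,  0.       ,  0.       ]), 'extrinsics': array([[ 0.01446896, -0.98858932,  0.14993932,  0.35956111],
       [-0.99966488, -0.01752127, -0.01905596, -0.0059404 ],
       [ 0.02146564, -0.14961336, -0.98851154,  1.37937251],
       [ 0.        ,  0.        ,  0.        ,  1.        ]])}
scene {'intrinsics': array([[482.45486843,   0.        , 319.39190256],
       [  0.        , 482.45486843, 239.00739584],
       [  0.        ,   0.        ,   1.        ]]), 'D': array([0.01299559, 0.        , 0.        , 0.        , 0.        ]), 'extrinsics': array([[-0.66427221,  0.47389834, -0.57806816,  1.34617955],
       [ 0.74748593,  0.41835811, -0.51598573,  0.68437811],
       [-0.00268527, -0.77485279, -0.63213601,  1.0254057 ],
       [ 0.        ,  0.        ,  0.        ,  1.        ]])}
{'time': 0.1, 'joint_positions': array([ 1.28112417,  0.32172981, -0.07009425,  1.45153889,  0.02259361,
        1.37079311, -0.05693022]), 'qd': array([-0.00071905, -0.0025277 ,  0.00036418, -0.00336072, -0.00144484,
       -0.00136267, -0.0002061 ]), 'joint_torque': array([-1.07032058e-03, -4.92572880e+01, -4.05916404e-01, -3.13399851e+01,
       -6.39308151e-02,  3.95489100e-02,  8.83583698e-05]), 'position': array([ 0.19423357, -0.61975516,  0.20139045]), 'tool_rot': array([-3.10379447e+00, -4.75090160e-01,  5.28350935e-04]), 'ft_force': array([-0.26274163, -0.03012777, -0.23336229]), 'torque': array([-0.04053162,  0.03317992,  0.00976399]), 'grip_force': 0.0, 'grip_width': 0.9982363939570632}
```

View pics/top0.png

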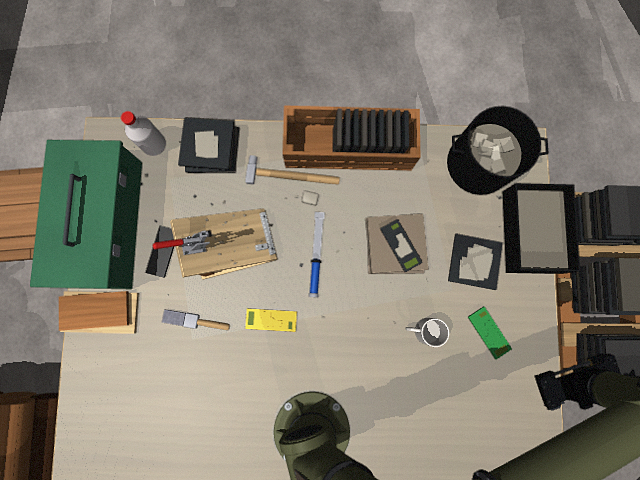

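View pics/scene0.png

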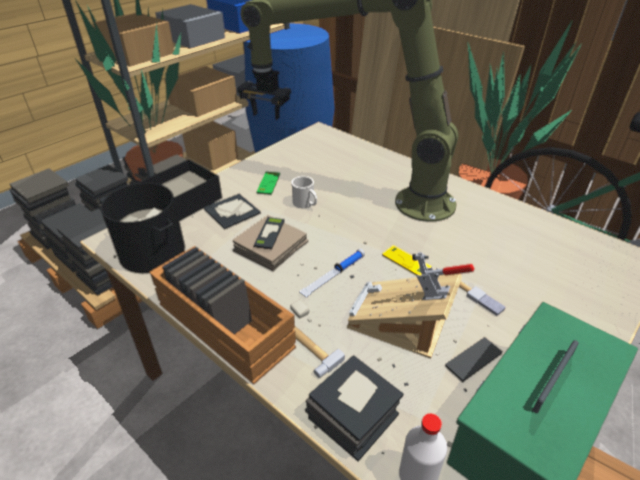

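The top view shows four strip-shaped candidates:
- Crusted dark tile on the brown stack at (402,245). This one fits: dark, with crust and moss, lying on the stack.
- Clean dark strip at (160,250): it has no crust.
- Yellow strip at (271,320): wrong colour.
- Green strip at (489,332): wrong colour.

The jig's ledge is at about (268,236), with the red handle at (170,243).

```bash
cat > m1.py <<'E'
from h import *
import pickle
D=pickle.load(open("d0.pkl","rb"));im,d,cp=D["top"]
# tile: dark or crust or green inside stack region
y0,y1,x0,x1=205,285,360,435
c=im[y0:y1,x0:x1].astype(int); v=c.max(2); 
print("stack",c[30,8],"tile",c[22,32],"crust",c[42,42], "bench",c[3,3])
dark=((v<75)).astype(np.uint8)
n,l,s,_=cv2.connectedComponentsWithStats(dark); print(s)
pickle.dump(0,open("/dev/null","wb"))
# 3D map
H,W=d.shape; uu,vv=np.meshgrid(np.arange(W),np.arange(H))
o,r=rays(cp,np.c_[uu.ravel(),vv.ravel()]); P=(o+r*d.ravel()[:,None]).reshape(H,W,3)
st=P[y0:y1,x0:x1,2]; print("stack z",np.percentile(st[25:60,10:18],[5,50,95]),"tile z",np.median(st[38:44,40:44]))
# bed plane
reg=P[205:282,170:282].reshape(-1,3); col=im[205:282,170:282].reshape(-1,3).astype(int)
ply=(col[:,0]-col[:,2]>40)&(col[:,0]-col[:,1]<70)&(reg[:,2]>.03)&(reg[:,2]<.2)
Q=reg[ply]
for k in range(6):
    A=np.c_[Q[:,:2],np.ones(len(Q))];f=np.linalg.lstsq(A,Q[:,2],rcond=None)[0];e=Q[:,2]-A@f;Q=Q[abs(e)<max(.004,1.5*e.std())]
print("plane",f,len(Q),e.std(),"slope",np.degrees(np.arctan(np.hypot(*f[:2]))),"yaw upslope dir",np.degrees(np.arctan2(f[1],f[0])))
red=(col[:,0]>130)&(col[:,1]<60)&(col[:,2]<60); print("red",red.sum(),reg[red].min(0),reg[red].max(0))
al=(col.min(1)>125)&(np.ptp(col,axis=1)<30)
print("alu",al.sum())
big=cv2.resize(im[195:290,140:440],None,fx=2.6,fy=2.6,interpolation=cv2.INTER_CUBIC);
a=cv2.resize(im[200:290,160:290],(780,540),interpolation=cv2.INTER_CUBIC)
b=cv2.resize(im[205:285,360:435],(375,400),interpolation=cv2.INTER_CUBIC)
out=np.zeros((600,800,3),np.uint8)
out[:600,:430]=0
a=cv2.resize(im[200:290,160:290],(520,360),interpolation=cv2.INTER_CUBIC);out[:360,:520]=a
b=cv2.resize(im[205:285,360:435],(280,299),interpolation=cv2.INTER_CUBIC);out[:299,520:]=b
si=D["scene"][0];s1=cv2.resize(si[245:365,340:490],(300,240));out[360:,:300]=s1
out[360:,300:560]=cv2.resize(si[205:275,225:315],(260,240))
save("crop1.png",out)
E
python3 m1.py
```

```text
stack [83 74 61] tile [ 96 114  43] crust [179 175 157] bench [173 168 152]
[[   0    0   75   80 5347]
 [  21   15   41   52  634]
 [   8   35    1    4    4]
 [   8   44    2    6    6]
 [  10   55    1    5    5]
 [  10   61    1    1    1]
 [  11   67    2    2    3]]
stack z [0.04301476 0.04803194 0.05212852] tile z 0.06150126845798931
plane [-0.15589917  0.55926911  0.0488351 ] 3309 0.0019981816990294354 slope 30.139085878573617 yaw upslope dir 105.57608807221877
red 57 [0.50488683 0.33515488 0.2363499 ] [0.52020741 0.36350991 0.26012611]
alu 3051
```

View pics/crop1.png

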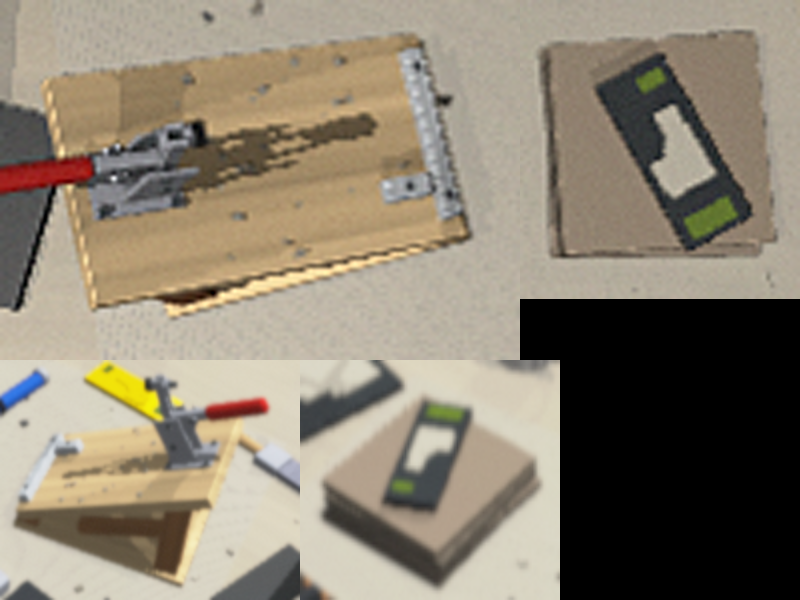

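The crop confirms the crusted, mossy dark tile on the stack. It also shows the jig corners, at full-image pixels of about (264.5,208), (277,259.5), (170.5,220) and (184,276). Next I compute the poses.

```bash
cat > m2.py <<'E'
from h import *
import pickle
D=pickle.load(open("d0.pkl","rb"));im,d,cp=D["top"]
y0,y1,x0,x1=205,285,360,435
v=im[y0:y1,x0:x1].max(2); dark=(v<75).astype(np.uint8)
n,l,s,_=cv2.connectedComponentsWithStats(dark)
m=(l==1).astype(np.uint8); ct=max(cv2.findContours(m,0,1)[0],key=len).reshape(-1,2)+[x0,y0]
hull=cv2.convexHull(ct.astype(np.int32)).reshape(-1,2)
w=onplane(cp,hull,.060)[:,:2].astype(np.float32)*1000
r=cv2.minAreaRect(w);print("tile",r); b=cv2.boxPoints(r);print(b.round(1))
f=np.array([-0.15589917,0.55926911,0.0488351])
o,ry=rays(cp,[(264.5,208.2),(277,259.5),(170.5,220),(183.75,276),(258,212.5),(269.5,254)])
t=(f[:2]@o[:2]+f[2]-o[2])/(ry[:,2]-ry[:,:2]@f[:2]); C=o+ry*t[:,None];print("corners",C.round(4))
N=lambda a:np.linalg.norm(a).round(4)
print("lens",N(C[0]-C[2]),N(C[1]-C[3]),N(C[0]-C[1]),N(C[2]-C[3]))
X=(C[2]+C[3]-C[0]-C[1]);X/=np.linalg.norm(X);Y=C[[1,3]].mean(0)-C[[0,2]].mean(0);Y-=X*(X@Y);Y/=np.linalg.norm(Y)
print("X",X,"yaw",np.degrees(np.arctan2(X[1],X[0])),"slope",np.degrees(np.arcsin(X[2])),"Yyaw",np.degrees(np.arctan2(Y[1],Y[0])))
c=C[:4].mean(0); O=c-X*.045; print("origin",O,"(z should be .083)")
Z=np.cross(X,Y);
# aluminium raised points in bed frame
H,W=d.shape; uu,vv=np.meshgrid(np.arange(170,285),np.arange(203,285)); px=np.c_[uu.ravel(),vv.ravel()]
P=depthpts(cp,px,d); B=(P-O)@np.c_[X,Y,Z]*1000; col=im[203:285,170:285].reshape(-1,3).astype(int)
k=(np.ptp(col,axis=1)<30)&(B[:,2]>6)&(B[:,2]<25)&(B[:,0]<0)&(B[:,0]>-95)&(abs(B[:,1])<80)
print(k.sum(),np.percentile(B[k],[2,50,98],axis=0).round(1)); L=B[k]; q=L[:,0]<-60; print("ledge",np.percentile(L[q],[2,50,98],axis=0).round(1)); q=L[:,0]>-62;print("stop",np.percentile(L[q],[5,50,95],axis=0).round(1))
red=(col[:,0]>120)&(col[:,1]<60)&(B[:,2]>60);print("red",np.percentile(B[red],[2,50,98],axis=0).round(1))
foot=(B[:,2]>80)&(~red);print("bar top",np.percentile(B[foot],[2,50,98],axis=0).round(1))
E
python3 m2.py
```

```text
tile ((542.2274169921875, -254.34783935546875), (149.04481506347656, 62.125274658203125), 29.428403854370117)
[[ 462.1 -263.9]
 [ 492.6 -318. ]
 [ 622.4 -244.8]
 [ 591.9 -190.7]]
corners [[0.651  0.1559 0.0345]
 [0.4953 0.1132 0.0349]
 [0.583  0.3914 0.1768]
 [0.4328 0.3468 0.1753]
 [0.6348 0.1734 0.0469]
 [0.5103 0.135  0.0448]]
lens 0.2834 0.2796 0.1615 0.1567
X [-0.23166127  0.83320341  0.50210073] yaw 105.5378916311387 slope 30.139080579020657 Yyaw -164.4524788201084
origin [0.550976   0.2143136  0.08279737] (z should be .083)
282 [[-86.8 -64.    6.6]
 [-75.7  16.3  13. ]
 [-34.2  57.6  17.7]]
ledge [[-87.1 -64.3   6.7]
 [-78.2   1.3  13. ]
 [-64.6  58.2  17.6]]
stop [[-59.9  28.1   7.7]
 [-46.   35.3  13.3]
 [-33.6  42.6  17.4]]
red [[190.1  -4.8  67.7]
 [205.    0.8  72.1]
 [220.5   5.6  78.5]]
bar top [[ 129.1   -8.6   87.7]
 [ 149.1    2.9  122. ]
 [ 511.8  243.8 1202. ]]
```

```bash
cat > go.py <<'E'
import sys
from h import *
s=get_state();r=R.from_rotvec(s["tool_rot"]);x,y,z,yaw=map(float,sys.argv[1:5])
M=r.as_matrix();cy=np.degrees(np.arctan2(M[1,0],M[0,0]))
print("t",round(s["time"],2),"pos",(s["position"]*1000).round(1),"yaw",cy.round(2),"axis",M[:,2].round(4),"F",s["ft_force"].round(1),"w",(s["grip_width"]*87).round(1),s["grip_force"])
print("shift",(M.T@(np.array([x,y,z])-s["position"]*1000)).round(1),"spin",-((yaw-cy+180)%360-180).round(2),"q",s["joint_positions"].round(2))
E
python3 go.py 542.2 -254.3 140 29.43
python3 -c "
from h import *
s=get_state();M=R.from_rotvec(s['tool_rot']).as_matrix();E=np.array(camera_params('wrist')['extrinsics']);print(M.T@(E[:3,3]-s['position']),M.T@E[:3,:3])"
```

```text
[ 0.06586838  0.00098022 -0.18262741] [[-4.72581004e-04 -9.70671576e-01 -2.40408959e-01]
 [ 9.99999748e-01 -3.31556548e-04 -6.27049711e-04]
 [ 5.28950167e-04 -2.40409195e-01  9.70671489e-01]]Traceback (most recent call last):
  File "go.py", line 5, in <module>
    print("t",round(s["time"],2),"pos",(s["position"]*1000).round(1),"yaw",cy.round(2),"axis",M[:,2].round(4),"F",s["ft_force"].round(1),"w",(s["grip_width"]*87).round(1),s["grip_force"])
                                                                                                                                             ^^^^^^^^^^^^^^^^^^^^^^^^^^
AttributeError: 'float' object has no attribute 'round'
```

```bash
sed -i 's/(s\["grip_width"\]\*87).round(1)/round(s["grip_width"]*87,1)/' go.py
python3 go.py 542.2 -254.3 140 29.43
python3 - <<'E'
from h import *
import pickle
D=pickle.load(open("d0.pkl","rb"));s=get_state();M=R.from_rotvec(s['tool_rot']).as_matrix()
A=[]
for n in("top","scene"):
    im,d,cp=D[n];H,W=d.shape;uu,vv=np.meshgrid(np.arange(W),np.arange(H));px=np.c_[uu.ravel(),vv.ravel()]
    T=(depthpts(cp,px,d)-s['position'])@M*1000; k=(d.ravel()>0)&(abs(T[:,0])<150)&(abs(T[:,1])<120)&(T[:,2]>-300)&(T[:,2]<20)
    T=T[k];A.append(T)
    for a in range(-300,20,20):
        q=T[(T[:,2]>=a)&(T[:,2]<a+20)]
        if len(q)>5:print(n,a,len(q),"x",np.percentile(q[:,0],[1,99]).round(),"y",np.percentile(q[:,1],[1,99]).round())
T=np.vstack(A);q=T[T[:,0]>42]
for a in range(42,130,10):
    w=q[(q[:,0]>=a)&(q[:,0]<a+10)]
    if len(w)>3:print("x",a,len(w),"z",np.percentile(w[:,2],[2,98]).round(),"y",np.percentile(w[:,1],[2,98]).round())
E
```

```text
t 0.1 pos [ 194.2 -619.8  201.4] yaw 17.41 axis [-6.0e-04  1.6e-03 -1.0e+00] F [-0.3 -0.  -0.2] w 86.8 0.0
shift [ 441.4 -244.5   61.8] spin -12.02 q [ 1.28  0.32 -0.07  1.45  0.02  1.37 -0.06]
top -300 256 x [-5. 40.] y [-37.  25.]
top -280 202 x [-13.  37.] y [-38.  13.]
top -260 220 x [-22.  37.] y [-38.   9.]
top -240 258 x [-26.  39.] y [-40.  16.]
top -220 109 x [-27.  38.] y [-39.  11.]
top -200 572 x [-35.  39.] y [-52.  12.]
top -180 121 x [-26.  37.] y [-52.  -4.]
top -160 126 x [-22.  28.] y [-53.  10.]
top -140 1041 x [-34.  38.] y [-96.  93.]
top -120 355 x [-36.  39.] y [-94.  83.]
top -100 78 x [-34.  38.] y [-89.  81.]
top -80 10 x [ 9. 12.] y [44. 56.]
top -60 10 x [ 5. 11.] y [42. 50.]
top -40 9 x [-1. 11.] y [40. 51.]
scene -300 138 x [-12.  42.] y [-40.  25.]
scene -280 120 x [-17.  42.] y [-40.  23.]
scene -260 125 x [-15.  40.] y [-42.  24.]
scene -240 124 x [-16.  41.] y [-42.  24.]
scene -220 108 x [-22.  43.] y [-40.  26.]
scene -200 174 x [-38.  41.] y [-57.  31.]
scene -180 99 x [-24.  27.] y [-55.  16.]
scene -160 135 x [-21.  31.] y [-56.  13.]
scene -140 388 x [-36.  41.] y [-100.   90.]
scene -120 238 x [-34.  41.] y [-95.  82.]
scene -100 60 x [-38.  39.] y [-92.  80.]
scene -80 55 x [-14.  16.] y [-64.  56.]
scene -60 49 x [-13.  13.] y [-59.  51.]
scene -40 46 x [-14.  13.] y [-59.  50.]
x 42 14 z [-297. -106.] y [-73.  76.]
```

arm_command(motion=[[87,0,0,0,0]])

```text
time: 0.18
position: [0.1943, -0.6199, 0.2016]
tool_rot: [-3.104, -0.475, 0.0]
ft_force: [-0.2, 0.0, 0.4]
grip_width: 1.0
grip_force: 0.0
```

arm_command(motion=[[87,36,-20,0,-4],[87,72,-40,0,-8],[87,108,-60,0,-12],[87,144,-80,0,-12],[87,180,-100,0,-12]])

```text
time: 0.6
position: [0.3372, -0.4693, 0.2022]
tool_rot: [-3.039, -0.797, 0.0]
ft_force: [0.9, -0.6, 0.3]
grip_width: 1.0
grip_force: 0.0
```

```bash
python3 go.py 537.8 -256.8 130 29.43
```

```text
t 0.6 pos [ 337.2 -469.3  202.2] yaw 29.4 axis [-2.e-04  0.e+00 -1.e+00] F [ 0.9 -0.6  0.3] w 87.0 0.0
shift [279.1 -86.6  72.2] spin -0.03 q [ 1.09  0.18 -0.22  1.63  0.04  1.34 -0.19]
```

arm_command(motion=[[87,36,-11,4,0],[87,72,-22,10,0],[87,108,-33,18,0],[87,144,-44,26,0],[87,180,-55,34,0]])

```text
time: 1.02
position: [0.4669, -0.3332, 0.1681]
tool_rot: [3.038, 0.797, -0.0]
ft_force: [-0.3, 0.8, -0.7]
grip_width: 0.996
grip_force: 0.0
```

arm_command(motion=[[87,36,-11,12,0],[87,72,-22,24,0],[87,98,-31,36,0],[87,98,-31,36,0]])

```text
time: 1.35
position: [0.5393, -0.2508, 0.1297]
tool_rot: [-3.028, -0.812, -0.001]
ft_force: [-0.4, 0.4, 0.0]
grip_width: 1.002
grip_force: 0.0
```

```bash
python3 go.py 537.8 -256.8 67 29.43; python3 - <<'E'
from h import *
cp=camera_params("wrist");im,d=get_image("wrist");save("w1.png",im)
E
```

```text
t 1.35 pos [ 539.3 -250.8  129.7] yaw 30.01 axis [-0.001   0.0062 -1.    ] F [-0.4  0.4  0. ] w 87.2 0.0
shift [-4.4  4.8 62.6] spin 0.58 q [ 0.74  0.28 -0.41  1.67  0.11  1.22 -0.74]
```

View pics/w1.png

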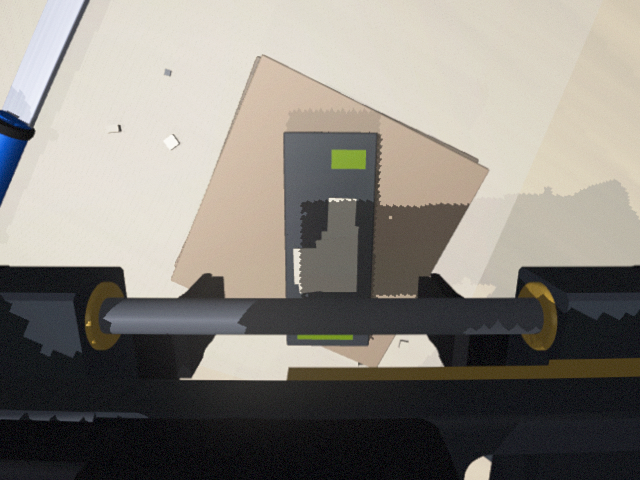

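The wrist view shows the tile between the fingers, with its far corners at (284,132) and (378,132) and its near end at (288,344) and (368,345).

```bash
python3 - <<'E'
from h import *
cp=camera_params("wrist")
p=onplane(cp,[(284.5,132),(378,132),(368,345),(288,344)],.06)*1000
print(p.round(1),np.linalg.norm(np.roll(p,-1,0)-p,axis=1).round(1),p.mean(0))
e=p[0]+p[1]-p[2]-p[3];y=np.degrees(np.arctan2(e[1],e[0]));print(y)
import os
c=p.mean(0)-5*e/np.linalg.norm(e);os.system(f"python3 go.py {c[0]} {c[1]} 67 {y}")
E
```

```text
t 1.4 pos [ 537.5 -254.7  130.6] yaw 29.83 axis [-0.0019  0.0033 -1.    ] F [-0.  -1.   0.8] w 87.2 0.0
shift [-4.1  6.9 63.6] spin 0.56 q [ 0.74  0.28 -0.41  1.67  0.11  1.22 -0.74]
[[ 591.8 -197.8   60. ]
 [ 621.4 -249.4   60. ]
 [ 490.7 -322.    60. ]
 [ 462.3 -271.    60. ]] [ 59.5 149.5  58.4 148.8] [ 541.58760964 -260.06383059   60.        ]
29.270428729501454
```

arm_command(motion=[[87,0,3.5,20,0.5],[87,0,3.5,45,0.5],[87,0,3.5,60,0.5],[87,0,3.5,63.5,0.5],[87,0,3.5,63.5,0.5]])

```text
time: 1.82
position: [0.5364, -0.2635, 0.0678]
tool_rot: [-3.042, -0.781, 0.004]
ft_force: [0.2, -0.1, 1.1]
grip_width: 1.0
grip_force: 0.0
```

arm_command(motion=[[55,0,0,0,0],[55,0,0,0,0],[55,0,0,0,0],[55,0,0,0,0],[55,0,0,0,0]], newtons=20)

```text
time: 2.23
position: [0.5384, -0.2628, 0.0697]
tool_rot: [3.041, 0.784, 0.001]
ft_force: [0.5, -0.5, -0.5]
grip_width: 0.71
grip_force: 0.0
```

```bash
python3 go.py 538.7 -258 120 29.4
```

```text
t 2.23 pos [ 538.4 -262.8   69.7] yaw 28.91 axis [ 1.1e-03 -8.0e-04 -1.0e+00] F [ 0.5 -0.5 -0.5] w 61.8 0.0
shift [  2.7  -4.  -50.3] spin -0.49 q [ 0.74  0.34 -0.39  1.73  0.14  1.1  -0.76]
```

arm_command(motion=[[75,0,0,0,0],[75,1,-4,1,-0.5],[75,1,-4,2.5,-0.5],[75,1,-4,2.5,-0.5],[75,1,-4,2.5,-0.5]])

```text
time: 2.65
position: [0.5367, -0.2585, 0.0661]
tool_rot: [-3.038, -0.798, 0.001]
ft_force: [-0.6, 0.1, 0.2]
grip_width: 0.852
grip_force: 0.0
```

arm_command(motion=[[50,0,0,0,0],[50,0,0,0,0],[50,0,0,0,0],[50,0,0,0,0],[50,0,0,0,0]], newtons=20)

```text
time: 3.07
position: [0.5369, -0.2587, 0.0664]
tool_rot: [3.039, 0.797, -0.0]
ft_force: [0.4, -0.6, 0.4]
grip_width: 0.607
grip_force: 0.0
```

```bash
python3 go.py 538.7 -258 120 29.4
```

```text
t 3.07 pos [ 536.9 -258.7   66.4] yaw 29.4 axis [-0.e+00 -1.e-04 -1.e+00] F [ 0.4 -0.6  0.4] w 52.8 0.0
shift [  1.9   0.3 -53.6] spin 0.0 q [ 0.74  0.34 -0.4   1.74  0.14  1.1  -0.76]
```

```bash
python3 - <<'E'
from h import *
im,d=get_image("wrist");save("w2.png",im);im,d=get_image("scene");s=get_state();print(s["grip_width"],s["grip_force"])
E
```

```text
0.5853657145738078 0.0
```

View pics/w2.png

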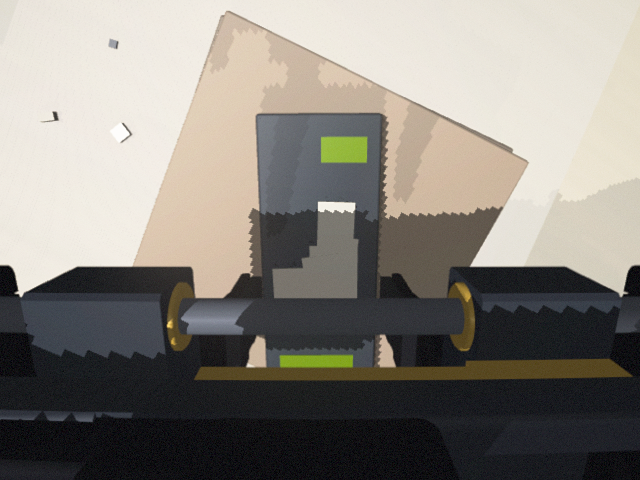

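Wrist view: the fingers, with inner sides at about (245) and (395), straddle the tile (265–375) and are still closing.

arm_command(motion=[[30,0,0,0,0],[30,0,0,0,0],[30,0,0,0,0],[30,0,0,0,0]], newtons=20)

```text
time: 3.5
position: [0.5369, -0.2586, 0.0663]
tool_rot: [3.039, 0.797, -0.0]
ft_force: [-0.0, -0.1, 0.4]
grip_width: 0.386
grip_force: 0.0
```

```bash
python3 go.py 538.7 -258 120 29.4
```

```text
t 3.5 pos [ 536.9 -258.6   66.3] yaw 29.41 axis [-0.e+00 -1.e-04 -1.e+00] F [-0.  -0.1  0.4] w 33.5 0.0
shift [  1.9   0.3 -53.7] spin 0.01 q [ 0.74  0.34 -0.4   1.74  0.14  1.1  -0.76]
```

```bash
python3 - <<'E'
from h import *
im,d=get_image("wrist");cp=camera_params("wrist");s=get_state();print(s["grip_width"],s["grip_force"])
M=R.from_rotvec(s['tool_rot']).as_matrix()
px=[(u,285) for u in range(200,450,10)]
P=depthpts(cp,px,d)*1000;T=(P-s['position']*1000)@M
for p,t,w in zip(px,T,P):print(p,t.round(),w[2].round(1))
im2,d2=get_image("scene")
o=np.zeros((480,800,3),np.uint8);o[:,:400]=cv2.resize(im[150:400,210:420],(400,480));o[:,400:]=cv2.resize(im2[190:290,215:310],(400,480));save("w3.png",o)
E
```

```text
0.37078228582649103 0.0
(200, 285) [  38.  -24. -108.] 174.1
(210, 285) [  39.  -21. -109.] 175.4
(220, 285) [  37.  -20. -106.] 172.0
(230, 285) [  36.  -19. -101.] 167.8
(240, 285) [ -8. -44.  18.] 48.5
(250, 285) [ -8. -38.  17.] 49.2
(260, 285) [  66.    1. -183.] 249.0
(270, 285) [ 10. -20. -32.] 98.3
(280, 285) [ 10. -16. -31.] 97.1
(290, 285) [ -3. -15.   5.] 61.7
(300, 285) [ -3. -10.   5.] 61.7
(310, 285) [-3. -5.  5.] 61.6
(320, 285) [-3.  1.  4.] 62.7
(330, 285) [-3.  6.  4.] 62.6
(340, 285) [-3. 11.  4.] 62.2
(350, 285) [-4. 16.  5.] 61.2
(360, 285) [  9.  18. -30.] 96.6
(370, 285) [ 10.  22. -32.] 98.2
(380, 285) [ 12.  25. -37.] 103.4
(390, 285) [-8. 39. 18.] 48.1
(400, 285) [-9. 45. 19.] 47.8
(410, 285) [ 34.  22. -96.] 162.5
(420, 285) [  37.   23. -104.] 170.6
(430, 285) [  38.   23. -109.] 174.9
(440, 285) [  38.   26. -108.] 174.7
```

View pics/w3.png

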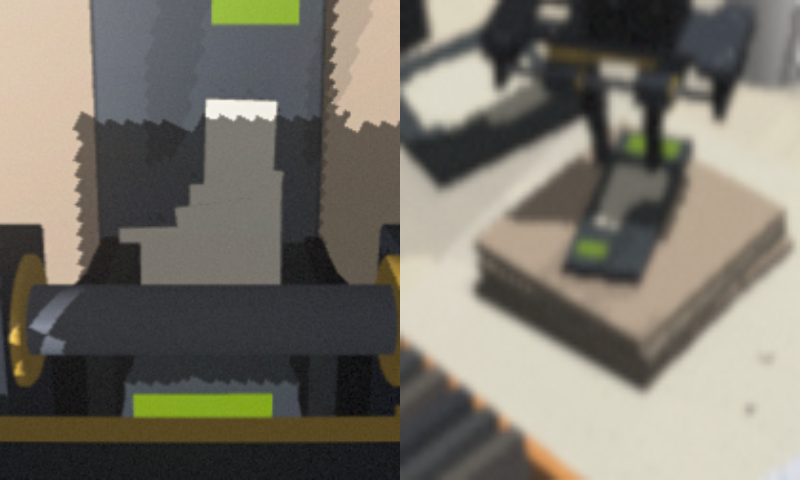

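The fingers closed to about 33 mm above the tile without any force, so the real fingertips sit higher than I assumed. I'll measure the fingertip position from depth.

```bash
python3 - <<'E'
from h import *
import pickle
D=pickle.load(open("d0.pkl","rb"))
s=get_state();M=R.from_rotvec(s['tool_rot']).as_matrix();p1=s['position']
p0=np.array([.19423,-.61976,.20139]);M0=R.from_rotvec([-3.10379447e+00,-4.75090160e-01,5.28e-04]).as_matrix()
def rep(tag,im,d,cp,M,p):
    H,W=d.shape;uu,vv=np.meshgrid(np.arange(W),np.arange(H));px=np.c_[uu.ravel(),vv.ravel()]
    T=(depthpts(cp,px,d)-p)@M*1000;k=(d.ravel()>0)&(abs(T[:,0])<14)&(abs(T[:,1])<75)&(T[:,2]>-70)&(T[:,2]<40)
    T=T[k];px=px[k]
    for lo in range(-70,40,5):
        q=T[(T[:,2]>=lo)&(T[:,2]<lo+5)]
        if len(q):print(tag,lo,len(q),"x",q[:,0].min().round(),q[:,0].max().round(),"y",np.unique((q[:,1]/5).round()*5).astype(int))
rep("scene0",*D["scene"],M0,p0)
im,d=get_image("scene");rep("scene1",im,d,camera_params("scene"),M,p1)
print(s["position"])
E
```

```text
scene0 -70 14 x -13.0 12.0 y [-60 -55 -50  40  45  50]
scene0 -65 11 x -8.0 10.0 y [-60 -55 -50  40  45  50  55]
scene0 -60 14 x -10.0 9.0 y [-60 -55 -50  40  45  50]
scene0 -55 13 x -14.0 13.0 y [-60 -55 -50  40  45  50]
scene0 -50 10 x -12.0 8.0 y [-60 -55 -50  40  45]
scene0 -45 12 x -10.0 13.0 y [-55  35  40  45  50]
scene0 -40 12 x -11.0 10.0 y [-55 -45  40  45  50]
scene0 -35 13 x -14.0 12.0 y [-55 -50 -45  40  45  50]
scene0 -30 14 x -11.0 13.0 y [-60 -55 -50 -45  40  45  50]
scene0 -25 7 x -14.0 12.0 y [-55 -50  40  45]
scene0 -20 1 x -11.0 -11.0 y [45]
scene1 -70 21 x -6.0 14.0 y [-35 -30 -25 -20  10  15  20  25]
scene1 -65 16 x -6.0 13.0 y [-35 -30 -20  10  15  20  25]
scene1 -60 14 x -8.0 14.0 y [-30 -25 -20  10  15  20  25]
scene1 -55 13 x -7.0 14.0 y [-30 -25 -20  15  20  25]
scene1 -50 9 x -8.0 13.0 y [-30 -25  10  15  20]
scene1 -45 12 x -12.0 12.0 y [-30 -20  10  15  20]
scene1 -40 11 x -1.0 12.0 y [-30 -25 -20  10  15  20]
scene1 -35 12 x -11.0 13.0 y [-30 -25  10  15]
scene1 -30 11 x -7.0 13.0 y [-30 -25 -20  10  15  20]
scene1 -25 14 x -11.0 13.0 y [-30 -25 -20  15  20]
scene1 0 35 x -13.0 14.0 y [-35 -30 -25 -15 -10  -5   0   5  10  15  20]
scene1 5 63 x -14.0 14.0 y [-35 -30 -25 -20 -15 -10  -5   0   5  10  15  20  25]
scene1 10 14 x -13.0 9.0 y [-65 -50 -45 -35 -30 -20  15  25  60]
scene1 15 94 x -14.0 14.0 y [-75 -70 -65 -60 -55 -50 -45 -40 -35  35  40  45  50  55  60  65  70  75]
scene1 20 34 x -13.0 13.0 y [-75 -70 -65 -60 -55 -50 -40 -35  35  40  45  50  55  60  65  70]
scene1 25 1 x -7.0 -7.0 y [-65]
[ 0.5369064  -0.25864342  0.06636189]
```

Depth shows the fingertips at about 21 mm behind the reported TCP, where the text says 14 mm ahead. The gripper body is shifted by the same amount, so the reported TCP lies about 35 mm beyond the real one along tool z. From here on I use reported z = wanted z − 35 mm. I'll reopen and descend.

arm_command(motion=[[87,0,0,0,0],[87,0,0,0,0],[87,0,0,0,0],[87,0,0,0,0],[87,0,0,0,0]])

```text
time: 4.07
position: [0.5369, -0.2587, 0.0664]
tool_rot: [3.039, 0.797, -0.0]
ft_force: [-0.7, 0.2, -0.8]
grip_width: 0.648
grip_force: 0.0
```

arm_command(motion=[[87,2,0,0,0],[87,2,0,0,0],[87,2,0,8,0],[87,2,0,16,0],[87,2,0,16,0]])

```text
time: 4.48
position: [0.537, -0.257, 0.0479]
tool_rot: [-3.036, -0.797, 0.005]
ft_force: [-0.1, -0.2, -0.1]
grip_width: 0.977
grip_force: 0.0
```

```bash
python3 go.py 538.7 -258 32 29.4
```

```text
t 4.48 pos [ 537.  -257.    47.9] yaw 29.41 axis [-0.0034  0.0015 -1.    ] F [-0.1 -0.2 -0.1] w 85.0 0.0
shift [ 1.   1.7 15.9] spin 0.01 q [ 0.73  0.36 -0.39  1.75  0.15  1.07 -0.77]
```

arm_command(motion=[[87,1,1,6,0],[87,1,1,12,0],[87,1,1,16,0],[87,1,1,16,0]])

```text
time: 4.82
position: [0.5391, -0.2577, 0.0329]
tool_rot: [-3.037, -0.797, 0.003]
ft_force: [-0.3, 0.1, -1.3]
grip_width: 1.002
grip_force: 0.0
```

arm_command(motion=[[55,0,0,0,0],[55,0,0,0,0],[55,0,0,0,0],[55,0,0,0,0],[55,0,0,0,0]], newtons=20)

```text
time: 5.23
position: [0.54, -0.2579, 0.0346]
tool_rot: [-3.039, -0.797, -0.0]
ft_force: [-1.1, 2.5, 2.6]
grip_width: 0.711
grip_force: 1.8
```

arm_command(motion=[[50,0,0,0,0],[50,0,0,0,0],[50,0,0,0,0]])

```text
time: 5.48
position: [0.5398, -0.2575, 0.0346]
tool_rot: [-3.038, -0.798, 0.001]
ft_force: [-1.5, 2.3, 4.9]
grip_width: 0.683
grip_force: 20.0
```

```bash
python3 go.py 538.7 -258 120 29.4
```

```text
t 5.48 pos [ 539.8 -257.5   34.6] yaw 29.42 axis [-6.e-04  6.e-04 -1.e+00] F [-1.5  2.3  4.9] w 59.4 19.99888926744461
shift [ -1.3  -0.1 -85.4] spin 0.02 q [ 0.73  0.38 -0.39  1.76  0.16  1.04 -0.78]
```

Gripped at 59.4 mm with 20 N. Lifting.

arm_command(motion=[[50,0,0,-4,0],[50,0,0,-12,0],[50,0,0,-30,0],[50,0,0,-50,0],[50,0,0,-70,0]], newtons=25)

```text
time: 5.9
position: [0.5396, -0.2583, 0.105]
tool_rot: [-3.039, -0.797, 0.001]
ft_force: [0.2, 0.0, -2.2]
grip_width: 0.681
grip_force: 25.0
```

arm_command(motion=[[50,0,0,-20,0],[50,0,0,-45,0],[50,0,0,-65,0],[50,0,0,-65,0],[50,0,0,-65,0]])

```text
time: 6.32
position: [0.5407, -0.2587, 0.1703]
tool_rot: [3.037, 0.796, 0.003]
ft_force: [-0.9, -0.4, -3.9]
grip_width: 0.685
grip_force: 25.0
```

```bash
python3 go.py 555 209 170 105.54; cat > held.py <<'E'
from h import *
import sys
# pose of held tile from wrist image depth: dark/crust region in front of fingers
s=get_state();M=R.from_rotvec(s['tool_rot']).as_matrix();cp=camera_params("wrist");im,d=get_image("wrist")
H,W=d.shape;uu,vv=np.meshgrid(np.arange(W),np.arange(H));px=np.c_[uu.ravel(),vv.ravel()]
T=((depthpts(cp,px,d)-s['position'])@M*1000).reshape(H,W,3)
k=(abs(T[...,1])<27)&(T[...,2]>-35)&(T[...,2]<12)&(T[...,0]>18)&(T[...,0]<110)&(d>0)
q=T[k];f,*_=np.linalg.lstsq(np.c_[q[:,:2],np.ones(len(q))],q[:,2],rcond=None)
print("n",k.sum(),"top z(x=0)",f[2].round(2),"pitch deg (+x end down)",np.degrees(np.arctan(f[0])).round(2),"roll",np.degrees(np.arctan(f[1])).round(2))
print("x far end",np.percentile(q[:,0],[99,99.9]))
g=T[(abs(T[...,0]-45)<15)&(abs(T[...,1])<45)&(T[...,2]>-35)&(T[...,2]<14)];print("y edges",np.percentile(g[:,1],[.5,99.5]))
E
python3 held.py
```

```text
t 6.32 pos [ 540.7 -258.7  170.3] yaw 29.39 axis [ 0.0024 -0.0017 -1.    ] F [-0.9 -0.4 -3.9] w 59.6 24.997100830078125
shift [ 242.  -400.4   -0.5] spin -76.15 q [ 0.75  0.25 -0.41  1.62  0.1   1.29 -0.74]
n 19549 top z(x=0) -26.24 pitch deg (+x end down) 0.61 roll -0.43
x far end [77.81342781 78.31119059]
y edges [-28.8654589   30.25389548]
```

The tile is held level; its top is 26 mm behind the reported TCP and its far end is at +78 mm. Lowering it level at the final spot would hit the open clamp's foot. So I'll first tilt it about 15° by pressing its front end on the lower part of the bed, then bring it in along the bed normal.

```bash
python3 go.py 574 160 160 105.54
```

```text
t 6.37 pos [ 539.6 -258.2  168.6] yaw 29.4 axis [-6.e-04 -2.e-04 -1.e+00] F [-0.6  0.1 -2.9] w 59.5 24.99708652496338
shift [ 235.3 -347.4    8.5] spin -76.14 q [ 0.75  0.26 -0.41  1.62  0.1   1.29 -0.74]
```

arm_command(motion=[[50,16,-24,0,-5],[50,37,-55,0,-12],[50,59,-87,0,-19],[50,80,-118,0,-26],[50,100,-148,0,-33]])

```text
time: 6.78
position: [0.553, -0.0779, 0.1671]
tool_rot: [-2.68, -1.635, 0.004]
ft_force: [1.3, 0.0, -2.4]
grip_width: 0.684
grip_force: 25.0
```

```bash
python3 go.py 574 160 160 105.54
```

```text
t 6.78 pos [553.  -77.9 167.1] yaw 62.77 axis [-3.2e-03  9.0e-04 -1.0e+00] F [ 1.3  0.  -2.4] w 59.5 24.99077618122101
shift [221.1 -90.2   7.2] spin -42.77 q [ 0.61  0.19 -0.58  1.71  0.11  1.27 -0.47]
```

arm_command(motion=[[50,35,-14,0,-7],[50,70,-28,0,-14],[50,105,-42,0,-21],[50,140,-57,0,-28],[50,175,-71,2,-35]])

```text
time: 7.2
position: [0.5714, 0.1094, 0.1655]
tool_rot: [-2.065, -2.365, 0.003]
ft_force: [0.4, -0.1, -2.6]
grip_width: 0.684
grip_force: 25.0
```

```bash
python3 go.py 574 160 110 105.54
```

```text
t 7.2 pos [571.4 109.4 165.5] yaw 97.75 axis [-2.4e-03 -6.0e-04 -1.0e+00] F [ 0.4 -0.1 -2.6] w 59.5 24.99048113822937
shift [49.8  9.6 55.5] spin -7.79 q [ 0.41  0.28 -0.76  1.65  0.2   1.29 -0.25]
```

arm_command(motion=[[50,16,3,0,-4],[50,32,6,12,-7.8],[50,50,10,30,-7.8],[50,50,10,55,-7.8],[50,50,10,55,-7.8]])

```text
time: 7.62
position: [0.5711, 0.1588, 0.1056]
tool_rot: [-1.899, -2.492, 0.013]
ft_force: [-2.1, -1.3, -3.8]
grip_width: 0.684
grip_force: 25.0
```

```bash
cat >bedpos.py <<'E'
from h import *
s=get_state();p=s["position"]*1000;u=np.array([np.cos(np.radians(105.54)),np.sin(np.radians(105.54))]);w=np.array([u[1]*-1,u[0]])
d=p[:2]-[551,214.3];print("h",(d@u).round(1),"bed y",(d@w).round(1))
E
python3 go.py 574 160 85 105.54;python3 bedpos.py;python3 held.py
```

```text
t 7.62 pos [571.1 158.8 105.6] yaw 105.38 axis [-0.0113 -0.0017 -0.9999] F [-2.1 -1.3 -3.8] w 59.5 24.99707132577896
shift [ 0.4  3.4 20.5] spin -0.16 q [ 0.32  0.37 -0.77  1.69  0.27  1.21 -0.25]
h -58.9 bed y -4.5
n 28483 top z(x=0) -41.07 pitch deg (+x end down) 20.61 roll -0.53
x far end [109.22729134 109.89483829]
y edges [-29.22745489  29.89941063]
```

arm_command(motion=[[50,0,3.5,10,0],[50,0,3.5,20,0],[50,0,3.5,24,0],[50,0,3.5,28,0]])

```text
time: 8.0
position: [0.5795, 0.159, 0.0839]
tool_rot: [-1.909, -2.495, 0.001]
ft_force: [-0.1, -0.0, -1.9]
grip_width: 0.678
grip_force: 25.0
```

arm_command(motion=[[50,0,0,3,0],[50,0,0,6,0],[50,0,0,9,0],[50,0,0,12,0],[50,0,0,12,0]])

```text
time: 8.42
position: [0.5799, 0.1592, 0.0723]
tool_rot: [1.908, 2.494, 0.0]
ft_force: [0.2, -1.6, -0.5]
grip_width: 0.683
grip_force: 25.0
```

```bash
sed -i 's/(abs(T\[...,1\])<27)/(abs(T[...,1])<24)/;s/T\[...,0\]<110/T[...,0]<70/' held.py; python3 go.py 574 160 58 105.54;python3 bedpos.py;python3 held.py
```

```text
t 8.42 pos [579.9 159.2  72.3] yaw 105.17 axis [ 8.e-04 -5.e-04 -1.e+00] F [ 0.2 -1.6 -0.5] w 59.4 24.998481273651123
shift [ 2.3 -5.5 14.3] spin -0.37 q [ 0.3   0.42 -0.76  1.71  0.31  1.14 -0.28]
h -60.8 bed y -13.1
n 15390 top z(x=0) -26.36 pitch deg (+x end down) -4.44 roll -0.54
x far end [69.42639856 69.81262316]
y edges [-44.43109747  44.47338627]
```

Contact made and the tile is pivoting (−4.4°) at low force. Continuing down.

arm_command(motion=[[50,0,0,3,0],[50,0,0,6,0],[50,0,0,9,0],[50,0,0,12,0],[50,0,0,15,0]])

```text
time: 8.88
position: [0.5795, 0.1602, 0.057]
tool_rot: [-1.908, -2.496, -0.001]
ft_force: [0.5, -0.6, -0.5]
grip_width: 0.68
grip_force: 25.0
```

```bash
python3 go.py 574 160 58 105.54;python3 bedpos.py;python3 held.py
```

```text
t 8.88 pos [579.5 160.2  57. ] yaw 105.21 axis [ 2.e-04  6.e-04 -1.e+00] F [ 0.5 -0.6 -0.5] w 59.2 24.999266266822815
shift [ 1.3 -5.3 -1. ] spin -0.33 q [ 0.3   0.43 -0.75  1.72  0.32  1.12 -0.29]
h -59.8 bed y -13.0
n 3102 top z(x=0) -28.08 pitch deg (+x end down) -11.92 roll -0.86
x far end [34.01326124 35.59546968]
y edges [-44.86124208  44.87012273]
```

```bash
sed -i 's/T\[...,2\]>-35/T[...,2]>-65/g' held.py; python3 go.py 562 193.4 103 105.54;python3 held.py
```

```text
t 8.93 pos [579.2 160.2  56.5] yaw 105.21 axis [-3.e-04  8.e-04 -1.e+00] F [ 1.3 -0.1  0.2] w 59.4 24.996817409992218
shift [ 36.6  -7.9 -46.5] spin -0.33 q [ 0.3   0.43 -0.75  1.72  0.32  1.11 -0.29]
n 17045 top z(x=0) -26.43 pitch deg (+x end down) -16.11 roll -0.35
x far end [69.56295123 69.90714773]
y edges [-44.4863177   44.46535642]
```

Tile pitched −16°. Moving to the approach point.

arm_command(motion=[[50,6,-2,-15,0],[50,16,-4,-30,-0.3],[50,28,-6,-42,-0.3],[50,36,-8,-46,-0.3],[50,36,-8,-46,-0.3]])

```text
time: 9.4
position: [0.5614, 0.1973, 0.1061]
tool_rot: [1.894, 2.505, 0.006]
ft_force: [-0.7, 0.9, -3.2]
grip_width: 0.688
grip_force: 25.0
```

```bash
python3 go.py 556.8 212.6 68 105.54;python3 bedpos.py;python3 held.py; python3 - <<'E'
from h import *
im,d=get_image("wrist");im2,d2=get_image("scene")
o=np.zeros((480,800,3),np.uint8);o[:,:400]=cv2.resize(im,(400,480));o[:,400:]=cv2.resize(im2[200:360,340:490],(400,480));save("w4.png",o)
E
```

```text
t 9.4 pos [561.4 197.3 106.1] yaw 105.82 axis [ 0.0033  0.0026 -1.    ] F [-0.7  0.9 -3.2] w 59.8 24.998198747634888
shift [15.9 -0.5 38.1] spin 0.28 q [ 0.27  0.37 -0.79  1.69  0.28  1.19 -0.31]
h -19.1 bed y -5.5
n 16767 top z(x=0) -26.4 pitch deg (+x end down) -14.11 roll -0.38
x far end [69.62895772 69.97612787]
y edges [-44.38755843  44.29671551]
```

View pics/w4.png

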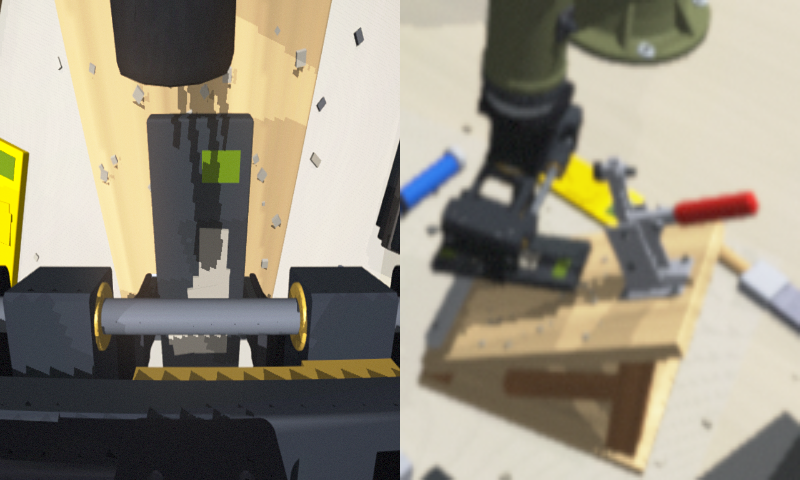

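The wrist view shows the tile aligned with the bed and the clamp foot ahead at about (175,40) in the crop. In the scene view the tile is tilted below the foot and clear of it. Descending along the bed normal.

arm_command(motion=[[50,3,0,6,-0.3],[50,6,0,12,-0.3],[50,9,0,18,-0.3],[50,11,0,22,-0.3],[50,11,0,22,-0.3]])

```text
time: 9.97
position: [0.5589, 0.2019, 0.0798]
tool_rot: [-1.895, -2.505, 0.004]
ft_force: [0.0, -1.5, -0.3]
grip_width: 0.682
grip_force: 25.0
```

```bash
python3 go.py 556.8 212.6 68 105.54;python3 bedpos.py;python3 held.py
```

```text
t 9.97 pos [558.9 201.9  79.8] yaw 105.78 axis [-0.0018 -0.0016 -1.    ] F [ 0.  -1.5 -0.3] w 59.4 25.000231862068176
shift [10.8  0.9 11.8] spin 0.24 q [ 0.25  0.4  -0.78  1.72  0.31  1.15 -0.34]
h -14.0 bed y -4.3
n 17356 top z(x=0) -26.42 pitch deg (+x end down) -18.33 roll -0.39
x far end [69.45388637 69.79321133]
y edges [-44.46044353  44.47980045]
```

arm_command(motion=[[50,3,0,3,0],[50,6,0,6,0],[50,9,0,8,0],[50,11,0,9,0],[50,11,0,9,0]])

```text
time: 10.43
position: [0.556, 0.2145, 0.0722]
tool_rot: [-1.894, -2.506, -0.001]
ft_force: [1.0, -1.9, -0.1]
grip_width: 0.684
grip_force: 25.0
```

```bash
python3 go.py 556.8 212.6 68 105.54;python3 bedpos.py;python3 held.py
```

```text
t 10.43 pos [556.  214.5  72.2] yaw 105.86 axis [-1.e-04  5.e-04 -1.e+00] F [ 1.  -1.9 -0.1] w 59.5 24.99977946281433
shift [-2.1  0.3  4.2] spin 0.32 q [ 0.23  0.41 -0.78  1.72  0.31  1.14 -0.37]
h -1.1 bed y -4.9
n 19151 top z(x=0) -27.88 pitch deg (+x end down) -26.55 roll -0.38
x far end [69.44985873 69.80774819]
y edges [-44.51610044  44.57371692]
```

Pitch −26.5°. A few millimetres remain.

arm_command(motion=[[50,0,0,1,0.3],[50,0,0,2,0.3],[50,0,0,3,0.3],[50,0,0,4,0.3],[50,0,0,4,0.3]])

```text
time: 10.9
position: [0.5558, 0.2149, 0.0706]
tool_rot: [-1.9, -2.501, -0.0]
ft_force: [-5.3, -2.5, 12.9]
grip_width: 0.681
grip_force: 25.0
```

```bash
python3 go.py 556.8 212.6 66 105.54;python3 bedpos.py;python3 held.py
```

```text
t 10.9 pos [555.8 214.9  70.6] yaw 105.56 axis [-2.e-04  2.e-04 -1.e+00] F [-5.3 -2.5 12.9] w 59.3 25.01360535621643
shift [-2.5  0.3  4.6] spin 0.02 q [ 0.22  0.41 -0.78  1.72  0.32  1.14 -0.38]
h -0.7 bed y -4.8
n 19397 top z(x=0) -28.5 pitch deg (+x end down) -27.09 roll -0.26
x far end [69.44059556 69.80055893]
y edges [-44.50743649  44.51394016]
```

arm_command(motion=[[50,0,0,-1,0],[50,0,0,-1,0],[50,0,0,-1,0]], newtons=3)

```text
time: 11.2
position: [0.5563, 0.2145, 0.07]
tool_rot: [-1.901, -2.501, -0.002]
ft_force: [-1.5, -0.4, 4.8]
grip_width: 0.692
grip_force: 3.0
```

```bash
python3 go.py 556.8 212.6 66 105.54;python3 bedpos.py;python3 held.py
```

```text
t 11.2 pos [556.3 214.5  70. ] yaw 105.54 axis [ 7.e-04  9.e-04 -1.e+00] F [-1.5 -0.4  4.8] w 60.2 3.003379963338375
shift [-2.  -0.1  4. ] spin 0.0 q [ 0.23  0.41 -0.78  1.72  0.32  1.14 -0.38]
h -1.2 bed y -5.2
n 19486 top z(x=0) -28.82 pitch deg (+x end down) -27.11 roll -0.18
x far end [69.47413746 69.83598184]
y edges [-44.4929062  44.517226 ]
```

```bash
cat > flat.py <<'E'
from h import *
s=get_state();cp=camera_params("wrist");im,d=get_image("wrist")
H,W=d.shape;uu,vv=np.meshgrid(np.arange(W),np.arange(H));px=np.c_[uu.ravel(),vv.ravel()]
P=depthpts(cp,px,d)*1000
u=np.array([np.cos(np.radians(105.54)),np.sin(np.radians(105.54))]);w=np.array([-u[1],u[0]])
h=(P[:,:2]-[551,214.3])@u; b=(P[:,:2]-[551,214.3])@w; z=P[:,2]-83
X=h*.866+z*.5; Z=z*.866-h*.5; ok=d.ravel()>0
def fit(k,t):
    for i in range(3):
        f,*_=np.linalg.lstsq(np.c_[X[k],b[k],np.ones(k.sum())],Z[k],rcond=None);e=Z-(X*f[0]+b*f[1]+f[2]);k=k&(abs(e)<1.5)
    print(t,k.sum(),"tilt",np.degrees(np.arctan(f[0])).round(2),"roll",np.degrees(np.arctan(f[1])).round(2),"z0",f[2].round(2),"z at x=-70,70",(f[2]-70*f[0]).round(1),(f[2]+70*f[0]).round(1))
bed=ok&(abs(Z)<9)&(X>10)&(X<95)&(abs(b)>40)&(abs(b)<75)
fit(bed,"bed")
tl=ok&(abs(Z-13)<9)&(X>15)&(X<74)&(abs(b+3)<24);fit(tl,"tile")
m=ok&(X>15)&(Z>7)&(Z<20)&(abs(b)<45);print("tile top end x",np.percentile(X[m&(abs(b)<24)&(X<100)],[99,99.8]).round(1),"y edges at x40",np.percentile(b[m&(abs(X-35)<8)],[1,99]).round(1),"at x60",np.percentile(b[m&(abs(X-62)<8)],[1,99]).round(1))
save("fl%d.png"%int(s["time"]*100),im)
E
python3 flat.py
```

```text
bed 34391 tilt 0.03 roll 0.19 z0 0.03 z at x=-70,70 -0.0 0.1
tile 16202 tilt -0.57 roll -0.54 z0 12.69 z at x=-70,70 13.4 12.0
tile top end x [81.3 81.6] y edges at x40 [-34.7  23.4] at x60 [-34.7  23.4]
```

Flat on the bed within 0.6°. It still needs 6.5 mm down-slope and 5.6 mm toward the side stop. Sliding it down to the ledge, then across to the stop.

arm_command(motion=[[50,0,0,-0.5,0],[50,-2,0,0.5,0],[50,-4,0,1.7,0],[50,-6,0,2.9,0],[50,-7,0,3.5,0]], newtons=12)

```text
time: 11.72
position: [0.5575, 0.209, 0.0666]
tool_rot: [-1.899, -2.499, -0.003]
ft_force: [-5.4, 3.8, 8.7]
grip_width: 0.689
grip_force: 12.0
```

```bash
python3 go.py 556.8 212.6 66 105.54;python3 bedpos.py;python3 flat.py
```

```text
t 11.72 pos [557.5 209.   66.6] yaw 105.54 axis [-9.e-04  3.e-03 -1.e+00] F [-5.4  3.8  8.7] w 60.0 11.99846550822258
shift [3.7 0.3 0.6] spin -0.0 q [ 0.23  0.42 -0.78  1.73  0.31  1.13 -0.36]
h -6.9 bed y -4.8
bed 38550 tilt 0.04 roll 0.19 z0 0.04 z at x=-70,70 -0.0 0.1
tile 17957 tilt -0.47 roll -0.32 z0 12.55 z at x=-70,70 13.1 12.0
tile top end x [74.9 75.2] y edges at x40 [-34.3  23.8] at x60 [-34.4  23.7]
```

arm_command(motion=[[50,-1,-2,0,0],[50,-1,-4,0,0],[50,-1,-6,0,0],[50,-1,-7,0,0],[50,-1,-7.5,0,0]])

```text
time: 12.18
position: [0.554, 0.2077, 0.0671]
tool_rot: [1.898, 2.501, 0.015]
ft_force: [5.2, 7.6, -1.2]
grip_width: 0.687
grip_force: 12.0
```

```bash
python3 go.py 556.8 212.6 66 105.54;python3 bedpos.py;python3 flat.py
```

```text
t 12.18 pos [554.  207.7  67.1] yaw 105.61 axis [ 0.0072  0.0067 -1.    ] F [ 5.2  7.6 -1.2] w 59.8 12.006150037050247
shift [4.  4.  1.1] spin 0.07 q [ 0.25  0.4  -0.78  1.74  0.31  1.11 -0.36]
h -7.2 bed y -1.2
bed 38380 tilt 0.05 roll 0.19 z0 0.02 z at x=-70,70 -0.0 0.1
tile 17906 tilt -0.19 roll -0.54 z0 13.09 z at x=-70,70 13.3 12.9
tile top end x [75.  75.2] y edges at x40 [-30.2  27.9] at x60 [-30.1  28.1]
```

arm_command(motion=[[50,0,-1,0.5,0],[50,0,-2,0.5,0],[50,0,-2.5,0.5,0],[50,0,-2.5,0.5,0]])

```text
time: 12.57
position: [0.554, 0.2077, 0.0673]
tool_rot: [1.897, 2.499, 0.022]
ft_force: [8.7, 8.1, -1.6]
grip_width: 0.686
grip_force: 12.0
```

```bash
python3 go.py 556.8 212.6 66 105.54;python3 bedpos.py;python3 flat.py
```

```text
t 12.57 pos [554.  207.7  67.3] yaw 105.6 axis [ 0.0117  0.0087 -0.9999] F [ 8.7  8.1 -1.6] w 59.7 12.012033015489578
shift [4.  4.  1.4] spin 0.06 q [ 0.25  0.4  -0.78  1.75  0.31  1.11 -0.36]
h -7.2 bed y -1.1
bed 38173 tilt 0.05 roll 0.19 z0 0.01 z at x=-70,70 -0.1 0.1
tile 17813 tilt -0.07 roll -0.79 z0 13.28 z at x=-70,70 13.4 13.2
tile top end x [75.  75.3] y edges at x40 [-30.   28.2] at x60 [-29.7  28.5]
```

Against both stops: force rises with no motion. I'll relax the push, settle the tile and release.

arm_command(motion=[[50,0.5,1.5,1,0],[50,1,2.5,2,0],[50,1,2.5,2,0]], newtons=3)

```text
time: 12.87
position: [0.5542, 0.2068, 0.0648]
tool_rot: [1.899, 2.499, 0.011]
ft_force: [5.4, 5.1, 2.7]
grip_width: 0.689
grip_force: 3.0
```

arm_command(motion=[[66,0,0,0,0],[70,0,0,0,0],[74,0,0,0,0],[80,0,0,0,0],[80,0,0,0,0]])

```text
time: 13.28
position: [0.5503, 0.2037, 0.0626]
tool_rot: [-1.902, -2.5, 0.004]
ft_force: [-0.0, -0.2, -0.1]
grip_width: 0.892
grip_force: 0.4
```

```bash
python3 go.py 556.8 212.6 66 105.54;python3 bedpos.py;python3 flat.py
```

```text
t 13.28 pos [550.3 203.7  62.6] yaw 105.48 axis [-0.0017 -0.0016 -1.    ] F [-0.  -0.2 -0.1] w 77.6 0.39793118136003613
shift [ 6.8  8.6 -3.4] spin -0.06 q [ 0.24  0.4  -0.78  1.75  0.31  1.12 -0.36]
h -10.0 bed y 3.5
bed 41876 tilt 0.05 roll 0.19 z0 0.02 z at x=-70,70 -0.0 0.1
tile 19491 tilt -0.51 roll -0.12 z0 12.61 z at x=-70,70 13.2 12.0
tile top end x [74.8 75.1] y edges at x40 [-30.3  27.9] at x60 [-30.1  28. ]
```

arm_command(motion=[[87,0,3,0,0],[87,-5,3,-8,0],[87,-20,3,-35,0],[87,-30,3,-70,0],[87,-40,3,-108,0]])

```text
time: 13.75
position: [0.5636, 0.1659, 0.1716]
tool_rot: [-1.9, -2.499, 0.004]
ft_force: [1.0, -0.3, 0.5]
grip_width: 1.0
grip_force: 0.0
```

arm_command(motion=[[40,0,0,-40,0],[40,0,0,-80,0],[40,10,0,-115,0],[40,40,0,-125,0],[40,75,0,-125,0]])

```text
time: 14.17
position: [0.5473, 0.2381, 0.3011]
tool_rot: [1.907, 2.491, 0.008]
ft_force: [0.2, 0.7, 0.1]
grip_width: 0.709
grip_force: 0.0
```

```bash
python3 go.py 507.6 370.4 275 105.54;python3 bedpos.py
```

```text
t 14.17 pos [547.3 238.1 301.1] yaw 105.14 axis [ 0.0071  0.0013 -1.    ] F [0.2 0.7 0.1] w 61.7 0.0
shift [138.1  -4.   26. ] spin -0.4 q [ 0.24  0.27 -0.85  1.41  0.2   1.55 -0.34]
h 23.9 bed y -2.8
```

arm_command(motion=[[40,35,-1,0,0],[40,70,-2,0,-0.4],[40,105,-3,0,-0.4],[40,137,-3,0,-0.4],[40,137,-3,0,-0.4]])

```text
time: 14.58
position: [0.4995, 0.3784, 0.2968]
tool_rot: [-1.875, -2.514, -0.004]
ft_force: [-2.0, -0.1, -0.2]
grip_width: 0.468
grip_force: 0.0
```

```bash
python3 go.py 507.6 370.4 210 105.54;python3 bedpos.py; python3 - <<'E'
from h import *
s=get_state();cp=camera_params("wrist");im,d=get_image("wrist");save("w5.png",im)
c=im.astype(int);m=(c[...,0]>100)&(c[...,1]<60)&(c[...,2]<60)&(d>0);v,u=np.nonzero(m)
P=depthpts(cp,np.c_[u,v],d)*1000;U=np.array([np.cos(np.radians(105.54)),np.sin(np.radians(105.54))]);w=np.array([-U[1],U[0]])
h=(P[:,:2]-[551,214.3])@U;b=(P[:,:2]-[551,214.3])@w
print(len(u),"h",np.percentile(h,[1,50,99]).round(1),"b",np.percentile(b,[1,50,99]).round(1),"z",np.percentile(P[:,2],[1,50,99]).round(1))
E
```

```text
t 14.58 pos [499.5 378.4 296.8] yaw 106.58 axis [-0.0028  0.0051 -1.    ] F [-2.  -0.1 -0.2] w 40.8 0.0
shift [-10.5   5.6  86.8] spin 1.04 q [-0.02  0.36 -0.9   1.34  0.28  1.57 -0.59]
h 171.9 bed y 5.6
1777 h [144.5 173.2 194.6] b [-8.  -0.4  6.7] z [249.3 266.7 275.6]
```

View pics/w5.png

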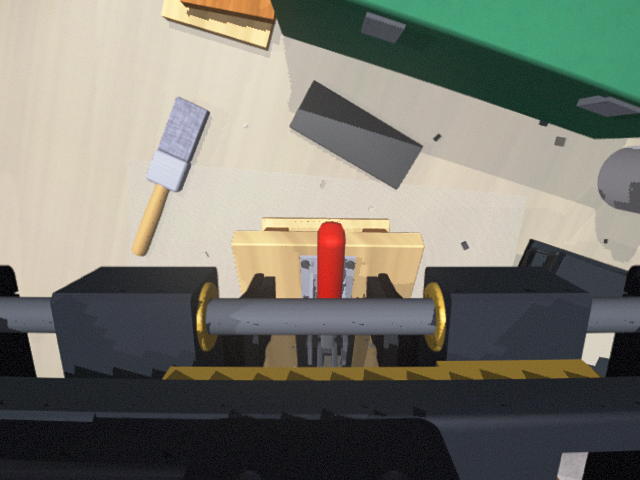

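The wrist view shows the red grip at (330,225–300) between the fingers, with the measured grip line at bed y ≈ −0.5, as expected. Lowering.

arm_command(motion=[[40,-5,3,0,1],[40,-10,6,0,1],[40,-10,6,20,1],[40,-10,6,40,1],[40,-10,6,40,1]])

```text
time: 15.05
position: [0.5143, 0.358, 0.2525]
tool_rot: [-1.92, -2.486, 0.01]
ft_force: [0.4, -0.5, -0.8]
grip_width: 0.46
grip_force: 0.0
```

```bash
python3 go.py 507.9 370.5 210 105.54;python3 bedpos.py
```

```text
t 15.05 pos [514.3 358.  252.5] yaw 104.63 axis [-0.0043 -0.0049 -1.    ] F [ 0.4 -0.5 -0.8] w 40.0 0.0
shift [13.9 -2.9 42.4] spin -0.91 q [ 0.01  0.38 -0.88  1.41  0.29  1.5  -0.6 ]
h 148.3 bed y -3.2
```

arm_command(motion=[[40,3,0,0,-0.5],[40,6,0,10,-0.5],[40,6,0,20,-0.5],[40,6,0,20,-0.5],[40,6,0,20,-0.5]])

```text
time: 15.47
position: [0.5117, 0.3681, 0.2358]
tool_rot: [-1.903, -2.499, 0.002]
ft_force: [0.5, 0.2, 0.3]
grip_width: 0.462
grip_force: 0.0
```

```bash
python3 go.py 507.9 370.5 210 105.54;python3 bedpos.py
```

```text
t 15.47 pos [511.7 368.1 235.8] yaw 105.42 axis [-7.e-04 -8.e-04 -1.e+00] F [0.5 0.2 0.3] w 40.2 0.0
shift [ 3.3 -3.1 25.8] spin -0.12 q [ 0.    0.39 -0.88  1.43  0.3   1.46 -0.6 ]
h 158.7 bed y -3.4
```

arm_command(motion=[[40,3,-3,6,0],[40,3,-3,14,0],[40,3,-3,22,0],[40,3,-3,26,0],[40,3,-3,26,0]])

```text
time: 15.88
position: [0.5078, 0.3698, 0.2087]
tool_rot: [-1.903, -2.499, 0.004]
ft_force: [0.3, 0.8, 0.1]
grip_width: 0.458
grip_force: 0.0
```

arm_command(motion=[[10,0,0,0,0],[5,0,0,0,0],[5,0,0,0,0],[5,0,0,0,0],[5,0,0,0,0]], newtons=12)

```text
time: 16.3
position: [0.5076, 0.3705, 0.2106]
tool_rot: [-1.903, -2.499, 0.002]
ft_force: [1.3, -1.6, -0.1]
grip_width: 0.183
grip_force: 12.0
```

```bash
python3 go.py 507.9 370.5 210 105.54;python3 bedpos.py
```

```text
t 16.3 pos [507.6 370.5 210.6] yaw 105.42 axis [-1.1e-03 -5.0e-04 -1.0e+00] F [ 1.3 -1.6 -0.1] w 15.9 12.000610289571796
shift [-0.   0.3  0.6] spin -0.12 q [-0.    0.39 -0.88  1.47  0.3   1.42 -0.62]
h 162.1 bed y -0.0
```

Pinched at 16 mm. Following the arc, first stretch.

arm_command(motion=[[5,-5.5,0,-8,0],[5,-12,0,-15.5,0],[5,-19,0,-22,0],[5,-27,0,-28,0],[5,-35.5,0,-32.5,0]])

```text
time: 16.72
position: [0.5174, 0.3362, 0.2438]
tool_rot: [-1.902, -2.499, -0.001]
ft_force: [-1.3, 2.8, -3.7]
grip_width: 0.185
grip_force: 12.0
```

```bash
cat > arc.py <<'E'
from h import *
s=get_state();p=s["position"]*1000;u=np.array([np.cos(np.radians(105.54)),np.sin(np.radians(105.54))]);h=(p[:2]-[551,214.3])@u;dh=h-89.3;dz=p[2]-166.6
print("phi",np.degrees(np.arctan2(dh,dz)).round(1),"r",np.hypot(dh,dz).round(1),"w",round(s["grip_width"]*87,1),"F",s["ft_force"].round(1))
E
python3 arc.py
```

```text
phi 25.7 r 85.7 w 16.1 F [-1.3  2.8 -3.7]
```

arm_command(motion=[[5,-9,0,-4,0],[5,-18.5,0,-6.5,0],[5,-28,0,-8,0],[5,-38,0,-8.5,0],[5,-47.5,0,-8,0]])

```text
time: 17.13
position: [0.5306, 0.29, 0.2517]
tool_rot: [1.904, 2.499, 0.002]
ft_force: [-1.4, 3.1, 1.2]
grip_width: 0.181
grip_force: 12.0
```

```bash
python3 arc.py
```

```text
phi -7.3 r 85.8 w 15.8 F [-1.4  3.1  1.2]
```

arm_command(motion=[[5,-8.5,0,1.5,0],[5,-17,0,4,0],[5,-25.5,0,7.5,0],[5,-32,0,11,0],[5,-34,0,12,0]])

```text
time: 17.55
position: [0.5407, 0.2544, 0.2391]
tool_rot: [1.906, 2.494, -0.003]
ft_force: [-1.7, 0.5, 6.1]
grip_width: 0.184
grip_force: 12.0
```

```bash
python3 arc.py
```

```text
phi -33.5 r 86.9 w 16.0 F [-1.7  0.5  6.1]
```

arm_command(motion=[[5,-2,0,1,0],[5,-4,0,2,0],[5,-5,0,2.5,0],[5,-5,0,2.5,0]])

```text
time: 17.88
position: [0.542, 0.2501, 0.2367]
tool_rot: [1.905, 2.494, -0.002]
ft_force: [-1.2, -1.0, 5.4]
grip_width: 0.18
grip_force: 12.0
```

```bash
python3 arc.py; python3 - <<'E'
from h import *
im2,d2=get_image("scene");im,d=get_image("top")
o=np.zeros((480,800,3),np.uint8);o[:,:400]=cv2.resize(im[190:290,155:290],(400,480));o[:,400:]=cv2.resize(im2[200:360,340:490],(400,480));save("w6.png",o)
E
```

```text
phi -36.8 r 87.5 w 15.6 F [-1.2 -1.   5.4]
```

View pics/w6.png

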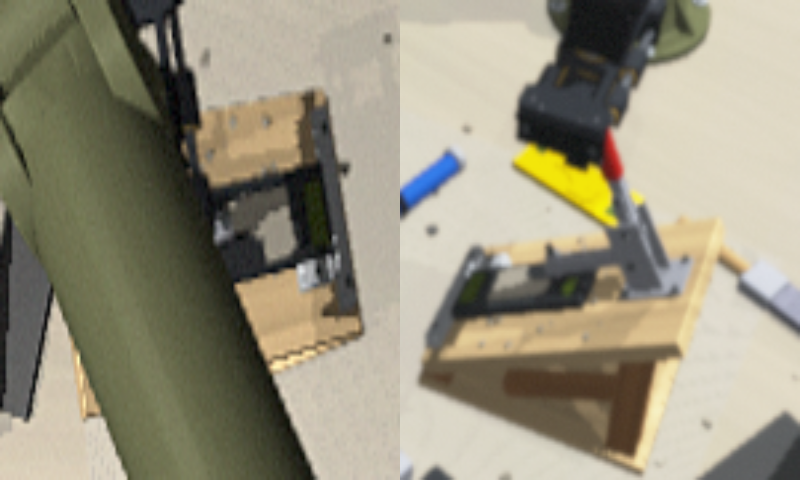

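The scene view shows the bar down with its foot on the tile's upper end and the handle upright. The tile still sits against the ledge. The pads slid a little on the grip, so I'll release and measure the handle angle.

arm_command(motion=[[40,0,0,0,0],[40,0,0,0,0],[40,0,0,0,0]])

```text
time: 18.23
position: [0.5409, 0.2515, 0.2355]
tool_rot: [1.905, 2.498, -0.003]
ft_force: [-0.4, -0.4, 0.5]
grip_width: 0.329
grip_force: 0.0
```

arm_command(motion=[[40,0,0,-15,0],[40,0,0,-35,0],[40,0,0,-60,0],[40,0,0,-90,0],[40,0,0,-90,0]])

```text
time: 18.65
position: [0.5425, 0.2539, 0.3316]
tool_rot: [1.902, 2.495, 0.01]
ft_force: [0.1, 0.4, 0.7]
grip_width: 0.459
grip_force: 0.0
```

```bash
cat > hand.py <<'E'
from h import *
u=np.array([np.cos(np.radians(105.54)),np.sin(np.radians(105.54))]);w=np.array([-u[1],u[0]])
for n in("scene","top"):
    cp=camera_params(n);im,d=get_image(n);c=im.astype(int);m=(c[...,0]>90)&(c[...,1]<60)&(c[...,2]<65)&(c[...,0]>2*c[...,1])&(d>0)
    v,uu=np.nonzero(m);P=depthpts(cp,np.c_[uu,v],d)*1000
    D=P[:,:2]-[551,214.3];h=D@u;b=D@w;z=P[:,2]-83;X=h*.866+z*.5;Z=z*.866-h*.5
    k=(abs(b)<60)&(abs(X-139)<150)&(Z>50)&(Z<230)
    if k.sum()<10:print(n,k.sum());continue
    vx,vy,x0,y0=cv2.fitLine(np.c_[X[k],Z[k]].astype(np.float32),cv2.DIST_HUBER,0,.01,.01).ravel()
    print(n,k.sum(),"mean X,Z,b",X[k].mean().round(1),Z[k].mean().round(1),b[k].mean().round(1),"Z range",Z[k].min().round(),Z[k].max().round(),"angle from hinge to mean (deg from normal, + downslope)",np.degrees(np.arctan2(139-X[k].mean(),Z[k].mean()-62)).round(1),"line",np.degrees(np.arctan2(-vx*np.sign(vy),abs(vy))).round(1))
E
python3 hand.py; python3 go.py 540 250 300 105; python3 - <<'E'
from h import *
im,d=get_image("wrist");im2,d2=get_image("scene")
o=np.zeros((480,800,3),np.uint8);o[:,:400]=cv2.resize(im,(400,480));o[:,400:]=cv2.resize(im2[200:360,340:490],(400,480));save("w7.png",o)
E
```

```text
scene 150 mean X,Z,b 152.0 148.0 -7.2 Z range 110.0 181.0 angle from hinge to mean (deg from normal, + downslope) -8.6 line -3.2
top 0
t 18.75 pos [541.2 253.  327. ] yaw 105.4 axis [ 1.8e-03  2.0e-04 -1.0e+00] F [ 0.5 -0.2 -1.5] w 40.0 0.0
shift [-2.5 -2.  27. ] spin 0.4 q [ 0.21  0.27 -0.87  1.36  0.21  1.6  -0.36]
```

View pics/w7.png

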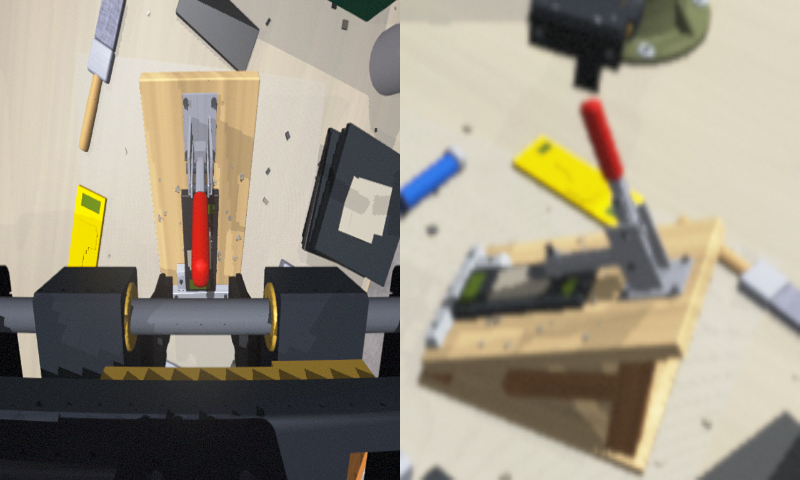

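The clamp looks shut and the tile home. The scene fit shows about 3° of uncertainty in the handle angle, so I'll check it with the wrist camera.

```bash
python3 - <<'E'
from h import *
u=np.array([np.cos(np.radians(105.54)),np.sin(np.radians(105.54))]);w=np.array([-u[1],u[0]])
cp=camera_params("wrist");im,d=get_image("wrist");c=im.astype(int);m=(c[...,0]>90)&(c[...,1]<60)&(c[...,2]<65)&(c[...,0]>2*c[...,1])&(d>0)
v,uu=np.nonzero(m);P=depthpts(cp,np.c_[uu,v],d)*1000
D=P[:,:2]-[551,214.3];h=D@u;b=D@w;z=P[:,2]-83;X=h*.866+z*.5;Z=z*.866-h*.5
for lo in range(100,190,10):
    k=(Z>=lo)&(Z<lo+10)&(abs(b)<30)
    if k.sum()>5:print(lo,k.sum(),"X",np.percentile(X[k],[5,50,95]).round(1),"b",np.median(b[k]).round(1))
k=(Z>110)&(Z<165)&(abs(b)<5);f=np.polyfit(Z[k],X[k],1);print("slope deg",np.degrees(np.arctan(f[0])).round(2),"X at Z=62..",np.polyval(f,[62,147]).round(1))
E
```

```text
110 153 X [148.3 152.  153.2] b -1.4
120 213 X [149.5 152.8 153.9] b -0.8
130 241 X [149.3 153.3 154.6] b -1.4
140 260 X [150.2 154.1 155.3] b -1.4
150 302 X [151.  154.9 156.2] b -1.1
160 323 X [151.7 155.6 156.9] b -1.4
170 438 X [148.  155.9 157.4] b -1.8
180 490 X [141.8 149.4 155. ] b -1.3
slope deg 4.17 X at Z=62.. [148.4 154.6]
```

The handle is about 4° short of its stop and not locked yet. I'll close the fingers and push it home from the up-slope side.

```bash
python3 go.py 525.2 311 254 105.54;python3 bedpos.py
```

```text
t 18.9 pos [540.3 252.2 324.7] yaw 105.39 axis [-0.0022 -0.0015 -1.    ] F [ 0.5 -0.2 -1.2] w 39.9 0.0
shift [60.8  1.3 70.6] spin -0.15 q [ 0.21  0.28 -0.87  1.36  0.21  1.6  -0.36]
h 39.4 bed y 0.2
```

arm_command(motion=[[0,20,0,-5,0],[0,45,1,-5,0],[0,63,1,0,0],[0,63,1,20,0],[0,63,1,40,0]])

```text
time: 19.32
position: [0.5237, 0.3158, 0.2852]
tool_rot: [-1.899, -2.502, -0.0]
ft_force: [0.3, 0.1, 0.9]
grip_width: 0.166
grip_force: 0.0
```

arm_command(motion=[[0,0,0,15,0],[0,0,0,30,0],[0,0,0,30,0],[0,0,0,30,0]])

```text
time: 19.65
position: [0.5243, 0.313, 0.2548]
tool_rot: [-1.903, -2.498, 0.005]
ft_force: [-0.4, -0.1, 0.5]
grip_width: 0.012
grip_force: 0.0
```

```bash
python3 go.py 525.2 311 254 105.54;python3 bedpos.py
```

```text
t 19.65 pos [524.3 313.  254.8] yaw 105.4 axis [-0.0027 -0.0017 -1.    ] F [-0.4 -0.1  0.5] w 1.0 0.0
shift [-2.2  0.3  0.8] spin -0.14 q [ 0.11  0.33 -0.88  1.45  0.25  1.49 -0.5 ]
h 102.2 bed y -0.7
```

arm_command(motion=[[0,-8,0,0,0],[0,-16,0,0,0],[0,-22,0,0,0],[0,-25,0,0,0],[0,-25,0,0,0]])

```text
time: 20.07
position: [0.5323, 0.2891, 0.2569]
tool_rot: [1.906, 2.497, 0.002]
ft_force: [-0.1, 0.4, 0.6]
grip_width: 0.005
grip_force: 0.1
```

```bash
python3 bedpos.py
```

```text
h 77.1 bed y -2.0
```

arm_command(motion=[[0,-2,0,0,0],[0,-4,0,0,0],[0,-6,0,0,0],[0,-7,0,0,0],[0,-7,0,0,0]])

```text
time: 20.48
position: [0.5331, 0.2835, 0.2563]
tool_rot: [-1.903, -2.499, -0.0]
ft_force: [-0.1, 2.9, -0.1]
grip_width: 0.003
grip_force: 1.2
```

```bash
python3 bedpos.py; python3 hand.py
```

```text
h 71.4 bed y -1.3
scene 54 mean X,Z,b 145.8 126.9 -7.6 Z range 112.0 145.0 angle from hinge to mean (deg from normal, + downslope) -6.0 line 11.9
top 19 mean X,Z,b 138.6 176.7 2.5 Z range 144.0 186.0 angle from hinge to mean (deg from normal, + downslope) 0.2 line -5.7
```

Contact at 2.9 N. Continuing until it hits a firm stop.

arm_command(motion=[[0,-2,0,0,0],[0,-3,0,0,0],[0,-4,0,0,0],[0,-4,0,0,0]])

```text
time: 20.92
position: [0.5331, 0.283, 0.2565]
tool_rot: [-1.897, -2.499, -0.006]
ft_force: [-1.1, 8.5, -1.2]
grip_width: 0.002
grip_force: 3.4
```

```bash
python3 bedpos.py
```

```text
h 70.9 bed y -1.2
```

arm_command(motion=[[0,-2,0,0,0],[0,-4,0,0,0],[0,-4,0,0,0]])

```text
time: 21.17
position: [0.5331, 0.2824, 0.2568]
tool_rot: [-1.891, -2.499, -0.012]
ft_force: [-2.2, 13.6, -1.3]
grip_width: 0.004
grip_force: 5.5
```

```bash
python3 bedpos.py
```

```text
h 70.4 bed y -1.0
```

That is a firm stop: 13.6 N with no further motion, at the predicted position. Backing off and checking.

arm_command(motion=[[0,10,0,0,0],[0,25,0,0,0],[0,35,0,-20,0],[0,35,0,-55,0],[0,35,0,-90,0]])

```text
time: 21.58
position: [0.5257, 0.3076, 0.3461]
tool_rot: [1.903, 2.498, -0.007]
ft_force: [1.4, 1.2, 0.2]
grip_width: 0.008
grip_force: 0.0
```

arm_command(motion=[[0,-20,0,-10,0],[0,-50,0,-10,0],[0,-80,0,-10,0],[0,-100,0,-10,0],[0,-100,0,-10,0]])

```text
time: 22.0
position: [0.5558, 0.2045, 0.3558]
tool_rot: [1.915, 2.485, -0.007]
ft_force: [0.3, -0.7, -0.6]
grip_width: 0.008
grip_force: 0.0
```

```bash
python3 go.py 540 250 300 105.5; python3 bedpos.py; python3 hand.py; python3 - <<'E'
from h import *
u=np.array([np.cos(np.radians(105.54)),np.sin(np.radians(105.54))]);w=np.array([-u[1],u[0]])
cp=camera_params("wrist");im,d=get_image("wrist");c=im.astype(int);m=(c[...,0]>90)&(c[...,1]<60)&(c[...,2]<65)&(c[...,0]>2*c[...,1])&(d>0)
v,uu=np.nonzero(m);P=depthpts(cp,np.c_[uu,v],d)*1000
D=P[:,:2]-[551,214.3];h=D@u;b=D@w;z=P[:,2]-83;X=h*.866+z*.5;Z=z*.866-h*.5
k=(Z>110)&(Z<165)&(abs(b)<5)
print(k.sum(),len(Z));
if k.sum()>20:
    f=np.polyfit(Z[k],X[k],1);print("slope deg",np.degrees(np.arctan(f[0])).round(2),"X at Z=62..",np.polyval(f,[62,147]).round(1))
im2,d2=get_image("scene")
o=np.zeros((480,800,3),np.uint8);o[:,:400]=cv2.resize(im,(400,480));o[:,400:]=cv2.resize(im2[200:360,340:490],(400,480));save("w8.png",o)
E
```

```text
t 22.0 pos [555.8 204.5 355.8] yaw 104.77 axis [ 5.0e-04 -6.2e-03 -1.0e+00] F [ 0.3 -0.7 -0.6] w 0.7 0.0
shift [48.4 -3.6 55.5] spin -0.73 q [ 0.27  0.26 -0.85  1.31  0.2   1.66 -0.28]
h -10.7 bed y -2.0
scene 154 mean X,Z,b 146.2 148.9 -7.2 Z range 111.0 182.0 angle from hinge to mean (deg from normal, + downslope) -4.8 line 0.2
top 0
595 1815
slope deg -0.18 X at Z=62.. [148.8 148.5]
```

The handle is now square to the bed (0.2°), which is its stop. Last, a numerical check of the tile from the current pose.

```bash
python3 - <<'E'
from h import *
u=np.array([np.cos(np.radians(105.54)),np.sin(np.radians(105.54))]);w=np.array([-u[1],u[0]])
for n in("wrist","top"):
    cp=camera_params(n);im,d=get_image(n);H,W=d.shape;uu,vv=np.meshgrid(np.arange(W),np.arange(H));px=np.c_[uu.ravel(),vv.ravel()]
    P=depthpts(cp,px,d)*1000;D=P[:,:2]-[551,214.3];h=D@u;b=D@w;z=P[:,2]-83;X=h*.866+z*.5;Z=z*.866-h*.5;c=im.reshape(-1,3).astype(int)
    dark=(c.max(1)<90)&(abs(Z-12)<5)&(abs(X)<85)&(abs(b)<45)
    for lo in range(-80,85,20):
        k=dark&(X>=lo)&(X<lo+20)
        if k.sum()>15:print(n,lo,k.sum(),"Z",np.median(Z[k]).round(1),"b",np.percentile(b[k],[2,98]).round(1),"X",np.percentile(X[k],[1,99]).round(1))
E
```

```text
wrist -80 228 Z 12.1 b [-30.2  26.7] X [-76.3 -60.1]
wrist -60 437 Z 12.0 b [-30.5  27.5] X [-59.5 -40.4]
wrist -40 290 Z 12.0 b [-30.8  26.4] X [-39.9 -20.3]
wrist -20 163 Z 11.9 b [-30.5  27.1] X [-19.7  -0.4]
wrist 0 277 Z 12.0 b [-30.5  26.8] X [ 0.3 19.7]
wrist 20 360 Z 11.9 b [-30.  27.] X [20.3 39.9]
wrist 40 433 Z 11.9 b [-29.8  27. ] X [40.3 59.8]
wrist 60 419 Z 11.7 b [-30.   27.3] X [60.2 75.4]
top -80 79 Z 11.9 b [-29.8  24.9] X [-79.1 -60.4]
top -60 110 Z 11.6 b [-29.9  26. ] X [-59.6 -40.3]
top -40 76 Z 11.7 b [-29.6  26.4] X [-39.6 -20.6]
top -20 63 Z 12.1 b [-31.1  27.1] X [-19.8  -0.5]
top 0 35 Z 12.6 b [-29.3  12.3] X [ 0.1 13.7]
```

```bash
python3 - <<'E'
from h import *
u=np.array([np.cos(np.radians(105.54)),np.sin(np.radians(105.54))]);w=np.array([-u[1],u[0]])
cp=camera_params("wrist");im,d=get_image("wrist");H,W=d.shape;uu,vv=np.meshgrid(np.arange(W),np.arange(H));px=np.c_[uu.ravel(),vv.ravel()]
P=depthpts(cp,px,d)*1000;D=P[:,:2]-[551,214.3];h=D@u;b=D@w;z=P[:,2]-83;X=h*.866+z*.5;Z=z*.866-h*.5;c=im.reshape(-1,3).astype(int)
k=(Z>12.8)&(Z<17)&(X>-66)&(X<-38)&(b>22)&(b<55)&(c.max(1)>60);print("stop",k.sum(),np.percentile(b[k],[2,50,98]).round(1),np.percentile(X[k],[2,98]).round(1),np.median(Z[k]))
k=(Z>12.8)&(Z<17)&(X<-60)&(X>-100)&(abs(b)<28)&(c.max(1)>60);print("ledge",k.sum(),np.percentile(X[k],[2,50,98]).round(1))
for bb in range(20,50,1):
    q=(X>-62)&(X<-40)&(abs(b-bb)<.5)
    if q.sum()>3:print(bb,q.sum(),np.median(Z[q]).round(1),np.median(c[q],axis=0).astype(int),end="; ")
E
```

```text
stop 194 [28.4 36.3 43.9] [-65.3 -38.8] 14.083652213821718
ledge 354 [-89.1 -81.1 -62.8]
20 10 12.1 [78 88 52]; 21 11 12.0 [63 62 59]; 22 12 12.0 [62 59 59]; 23 9 11.8 [64 60 60]; 24 9 12.5 [64 61 60]; 25 10 12.2 [62 57 59]; 26 10 11.8 [63 59 60]; 27 11 12.2 [67 64 63]; 28 11 11.8 [100 101 104]; 29 9 13.8 [155 158 166]; 30 12 14.0 [172 174 185]; 31 11 14.3 [171 175 183]; 32 10 13.9 [169 173 182]; 33 11 14.0 [171 172 183]; 34 8 14.2 [173 175 185]; 35 11 14.1 [169 175 183]; 36 11 14.4 [126 125 133]; 37 11 14.1 [174 174 184]; 38 11 14.2 [170 174 183]; 39 9 13.9 [174 177 185]; 40 9 14.6 [166 169 178]; 41 10 14.6 [170 174 184]; 42 9 14.1 [173 179 187]; 43 11 13.9 [176 174 182]; 44 7 13.8 [186 173 163]; 46 6 0.2 [227 198 145]; 47 7 -0.1 [204 173 128]; 48 12 0.2 [206 174 127]; 49 9 0.4 [206 175 130];
```

The side stop's face is at about 28.3 and the tile's edge meets it with no visible gap. The arm is clear, so I'm handing in.

```bash
python3 -c "
from h import *
print(close_job())"
```

```text
the job is handed in; nothing more can be done
None
```

Job handed in at about 22 s: the tile measures flat on the bed, home on the ledge and side stop and released; the clamp handle is at its stop with the foot seen on the tile; and the reported TCP proved to be about 35 mm beyond the real one along tool z, which I allowed for.

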